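# Dock the rung jig in its cam lock and lay the tubes

## Robot

A 6-joint arm with a two-finger parallel gripper is mounted at the origin on the work surface. World frame = base frame: x ahead of the robot, y to its left, z up, the work surface at z = 0. Lengths are in mm, angles in rad, forces in N, time in s.
With the tool pointing down it reaches from about 225 to 725 mm from the base axis. Payload 3.1 kg.
Tool frame: the origin (TCP) lies at the very end of the fingers, on their centre line; the grasp point (between the pads) lies r.pinch_z behind it (r.pinch_z is the distance from the TCP to the grasp point, in mm); z points along the fingers, y is the direction in which the jaws open and shut (so a half turn about z gives the same grasp; the last joint's range is limited). The gripper opens to 85 mm and grips with 20 to 120 N. Pads are 22 mm wide; open, the fingers measure 114 mm over their backs; the gripper's body (76 mm by 85 mm) begins 54 mm behind the grasp point. The pads swing forward as they close: fully open they stand 13 mm farther back than shut.
Start: joints at [1.012, 0.048, 0.099, 1.622, 0, 1.443], TCP at [219.245, 477.021, 231.312] pointing down, gripper open.
Joint ranges: [-2.91, 2.91], [-0.99, 1.94], [-1.21, 1.42], [-2.12, 2.29], [-1.49, 1.47], [-3.14, 3.14]. Speed limits (rad/s): [2.79, 2.79, 3.14, 3.14, 3.14, 3.14].

## Interface

Orientations are given as a unit quaternion [x, y, z, w].
In Python, from workcell import monitor, optics, r gives the robot as it stands.
- The arm moves only by the shell command python3 -m crank 'ROWS' [FORCE]. ROWS is JSON, a list of rows, each a list of 7 numbers: the shift along the world's x, y, z in cm, then the turn, a rotation vector about the world's x, y, z in rad, then the finger opening in cm, from 0 to 8.54. In form: [[x, y, z, ax, ay, az, claw], ...]. A call has 1 to 12 rows; each row is the pose to reach, as a shift and turn from the pose measured when the call began; what a row does not reach only later rows make up. A row lasts 1/10 s, in which the tool goes at most 50 mm and 8.59 degrees, less where a joint would pass 70% of its speed; a pose out of reach is approached as far as the arm can. A call with a gripper value outside its range is refused whole. The fingers move at their own pace and stop on an object; FORCE is the grip in N (left out, the last holds). Time passes only in rows, so rows that repeat a pose let the fingers close. It gives the time, the measured TCP pose, the force and the opening at its end, in the units of the state.
- monitor.sense(): the state, without advancing time (a new reading comes with each control period).
- optics.capture(name): name is "scene" or "top"; returns the picture (384x512x3 uint8, red, green, blue); there is no depth.
- optics.get_calibration(name): a dict with "fx", "fy", "cx", "cy" (pixels), "rvec" (rotation vector, rad) and "tvec" (3), from world to camera coordinates, as OpenCV has them. Camera axes: x right, y down, z forward; pixel columns grow to the right and rows downward; lengths in mm; the calibration is good to about 2 mm. A picture is of the moment at which its call begins. get_calibration takes no time and is no camera call.
- r.job_done(): hands the job in, once; it reports no verdict.
The state is a dict: "time_s": time; "joint_positions": joint angles; "joint_vel": joint speeds; "joint_torque": joint torques, N m; "eef_pos": TCP position; "eef_rot": TCP orientation; "force": force on the tool from outside, world axes, zero at the start; "moment": the same for the moment, N m; "gripper_width": finger opening in mm.
Only numpy, scipy, OpenCV 4.12 (cv2) and the standard library are available. Lean on these libraries where they do the work, as an engineer would, in place of code of your own. Each camera call takes 0.05 s, during which the arm holds its last target.

## Task

Set up the rung jig for tacking: open the cam lock, slide the jig plate along the bench, without lifting it, in between the guides until its headed stud is in the lock, and turn the lock clockwise until it has drawn the jig tight against the stops. Only once the jig is locked, lay every one of the loose square tubes across its two notched rests, one to a notch and centred. Leave the other things on the bench where they are.

Things in the scene. Friction and masses are not known exactly. Their poses are not given: they have to be found in the camera images.
- dock: clamping dock bolted to the bench, place and yaw vary. Origin: on the bench at the foot of the cam lock's upright axis. The jig slides in along dock +y between two guide bars 16 mm high: inner faces at dock x = +-67 mm from y = -125 to -45 mm, outer ends flaring outward to y = -157 mm. The cam lock is a steel scroll under a black T-bar, 38 mm in radius, 31 mm high
- dock_stop (a point): midpoint between the faces of the dock's two stop blocks (26 mm high, at dock x = +-54 mm), at dock y = -45 mm, 18 mm above the bench; the seated jig's jig_front comes here. From each stop face a brass spring plunger sticks out 10 mm towards the jig; the pair pushes back with 2.5 N at first touch, 10 N when pressed flush
- cam (a joint): cam lock angle in rad, 0 to 2.9, growing clockwise seen from above; starts part-way turned, stays where it is left. At 0 (below about 0.25) the scroll's mouth faces dock -y and the stud head can pass; above 0.5 the wall bars it. With the jig touching the plungers the wall hooks behind the head at about 0.6 to 0.9, draws it in 10 mm by 2.5, then only holds it up to 2.9. Needs up to 0.4 N m
- cam_grip (a point): middle of the cam lock's black T-bar handle, on the lock's axis 56 mm above the bench. The bar is 66 mm long, 14 mm thick, from 31 to 67 mm above the bench; it lies along this point's x axis, which turns with the cam (along dock x at joint value 0)
- jig: loose aluminium plate 130 (x) x 250 (y) x 6 mm, about 0.95 kg, flat on the bench; origin: centre of its underside. Two steel rest rails 10 mm wide run along y at x = +-40 mm, resting edges 50 mm up, with teeth 12 mm higher that part them into four notches 30 mm wide. At y = +125 mm an end bar 30 mm high carries the headed stud; near the -y end is a bridge handle
- jig_handle (a point): middle of the jig's bridge handle: a level square bar 12 x 12 mm, 92 mm long along jig x, centre 62 mm above the bench, on posts at x = +-40 mm, with free space under it; at jig y = -108 mm
- jig_front (a point): middle of the outer face of the jig's end bar (jig x = 0, y = +125 mm, 18 mm above the bench): the face that meets the plungers and the stops
- stud_head (a point): centre of the stud's head (21 mm across, 10 mm thick, shank 7 mm), 32 mm in front of jig_front, 18 mm above the bench
- notch0 (a point): middle of notch 0 of the jig: half way between the two rails, at the height of their resting edges (jig x = 0, y = -50 mm, z = 50 mm); a tube laid there lies along this point's x axis with its centre 10 mm above it
- notch1 (a point): middle of notch 1 of the jig: half way between the two rails, at the height of their resting edges (jig x = 0, y = 0 mm, z = 50 mm); a tube laid there lies along this point's x axis with its centre 10 mm above it
- notch2 (a point): middle of notch 2 of the jig: half way between the two rails, at the height of their resting edges (jig x = 0, y = 50 mm, z = 50 mm); a tube laid there lies along this point's x axis with its centre 10 mm above it
- notch3 (a point): middle of notch 3 of the jig: half way between the two rails, at the height of their resting edges (jig x = 0, y = 100 mm, z = 50 mm); a tube laid there lies along this point's x axis with its centre 10 mm above it
- tube0: a loose piece of square steel tube, 120 mm long (along its x) and 20 x 20 mm, 135 g; origin: its centre, 10 mm above whatever it lies on. All four are alike; three or four are present
- tube1: another such square tube (may be absent)
- tube2: another such square tube (may be absent)
- tube3: another such square tube (may be absent)
- hammer: a hammer with a wooden handle, 260 mm; not part of the job, stays where it is
- wire_brush: a wooden-handled brush, 200 mm; not part of the job, stays where it is
- wrench: an open-ended wrench, 180 mm; not part of the job, stays where it is
- angle_offcut: a short angle-iron offcut, 90 mm long, legs 30 mm; not part of the job, stays where it is
- magnet_square: a grey welding magnet, an upright triangle of bars 75 mm high; not part of the job, stays where it is
- spatter_can: a spray can 60 mm across, 160 mm tall; not part of the job, stays where it is
Things that resemble listed ones, but are neither listed nor needed, are in the scene too. Leave any green look-alike of the tube2 alone.

How it is judged:
By the outcome, as a careful person would: the job done as asked, in the order asked, and still so for the second after the job is handed in, with the robot touching nothing.
Of tube0, tube1, tube2, tube3 only 3 to 4 are there at a start; the rules pass over those that are not, and their reading is None.
At some moment in a run one of tube0, tube1, tube2, tube3 may be knocked a few centimetres aside while the robot is not near it.
Once in a run the grip may slacken for a moment while it holds something.
It also fails if it takes over 210 s, if anything falls off the work surface, if the arm or the gripper's body presses on something with over 40 N, if the wrist force passes 120 N, or if a joint passes its speed limit or range.

## Working session

There is one attempt and no reset: what is moved stays moved. The work goes in short steps, Python scripts to look and compute and a shell command to move; the robot and the scene stay as the last step left them, time stands still between calls to the robot, and variables do not carry over. Pictures are saved under pics/ and viewed, and the job is handed in when it is done.

```bash
ls; mkdir -p pics; python3 - <<'E'
from workcell import monitor, optics, r
import cv2
print(r.pinch_z, monitor.sense())
for n in("scene","top"):
    im=optics.capture(n); cv2.imwrite(f"pics/{n}0.png",cv2.resize(im[:,:,::-1],(800,600),interpolation=cv2.INTER_CUBIC)); cv2.imwrite(f"pics/{n}0raw.png",im[:,:,::-1])
    print(optics.get_calibration(n))
E
```

```text
pics
18.700000000000003 {'time_s': 0.0, 'joint_positions': array([ 1.01219032e+00,  4.87587565e-02,  9.75776472e-02,  1.62200043e+00,
       -1.19008412e-05,  1.44301595e+00]), 'joint_vel': array([-0.0019899 ,  0.00068083,  0.00063458, -0.00026857, -0.0018005 ,
        0.00035327]), 'joint_torque': array([-1.51096978e-03, -3.38782990e+01,  3.20013785e+01,  2.02894374e-02,
       -2.57979727e-04,  1.12440046e-05]), 'eef_pos': array([218.9264724 , 476.49537618, 230.10288117]), 'eef_rot': array([ 2.13750560e-01,  9.76887545e-01, -1.12505960e-03, -3.95702820e-04]), 'force': array([ 0.22707142, -0.45855318, -0.05110855]), 'moment': array([ 0.01551501,  0.01401814, -0.02150064]), 'gripper_width': 85.4631644938122}
{'fx': 394.2539045317191, 'fy': 394.2539045317191, 'cx': 253.18678205341314, 'cy': 193.76002649516687, 'rvec': array([ 1.26760868,  2.28246187, -0.93824432]), 'tvec': array([ 301.77911427, -257.07695304, 1550.15763844])}
{'fx': 433.15489062548016, 'fy': 433.15489062548016, 'cx': 256.7888351398168, 'cy': 187.126020850249, 'rvec': array([ 2.10090657, -2.15340469,  0.19600446]), 'tvec': array([  -4.04731348,  541.73253167, 1247.55072799])}
```

View pics/scene0.png

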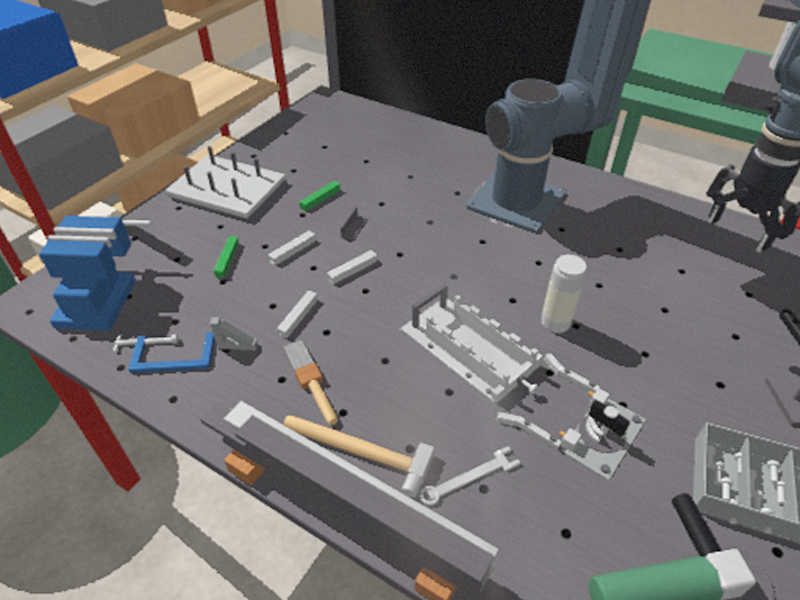

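View pics/top0.png

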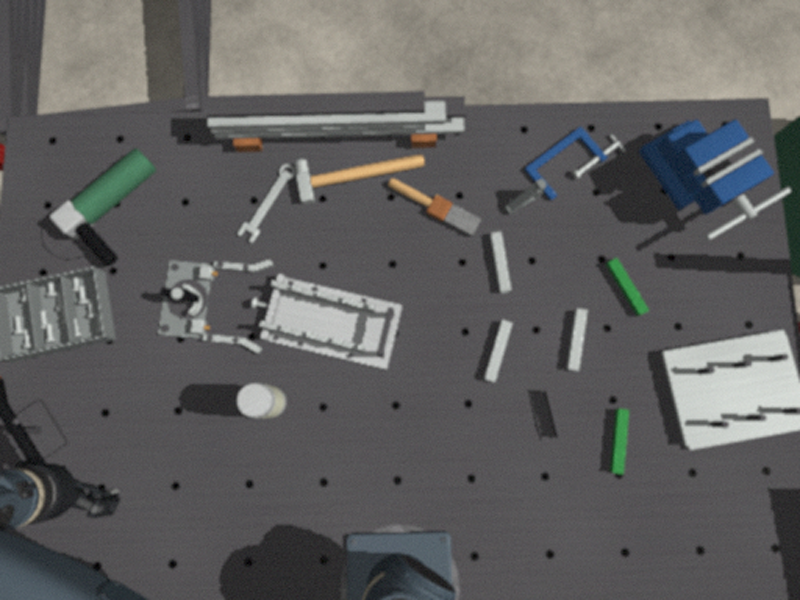

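The scene view shows the jig in front of the robot and the dock to its left. The top view shows three light tubes at about (500,262), (498,350) and (577,340), plus two green look-alikes to leave alone. Next I'll enlarge the dock, jig and tubes.

```bash
cat > h.py <<'E'
import numpy as np, cv2
from scipy.spatial.transform import Rotation as R
from workcell import monitor, optics, r
def cal(n):
    c=optics.get_calibration(n); K=np.array([[c['fx'],0,c['cx']],[0,c['fy'],c['cy']],[0,0,1.]])
    return K,R.from_rotvec(c['rvec']).as_matrix(),np.array(c['tvec'])
def proj(n,P):
    K,Rm,t=cal(n); return cv2.projectPoints(np.float64(P).reshape(-1,3),Rm,t,K,None)[0].reshape(-1,2)
def unproj(n,uv,z):
    K,Rm,t=cal(n); uv=np.float64(uv).reshape(-1,2)
    d=np.c_[uv,np.ones(len(uv))]@np.linalg.inv(K).T@Rm; o=-Rm.T@t
    s=(z-o[2])/d[:,2]; return o+s[:,None]*d
def crop(n,f,x0,y0,w,h,im=None,pts=None,s=None):
    if im is None: im=optics.capture(n)[:,:,::-1].copy()
    s=s or min(800//w,600//h); c=cv2.resize(im[y0:y0+h,x0:x0+w],None,fx=s,fy=s,interpolation=cv2.INTER_CUBIC)
    for i in range((x0+9)//10*10,x0+w,10): cv2.putText(c,str(i),(int((i-x0+.5)*s),10),0,.35,(0,255,255),1); cv2.line(c,(int((i-x0+.5)*s),12),(int((i-x0+.5)*s),18),(0,255,255),1)
    for i in range((y0+9)//10*10,y0+h,10): cv2.putText(c,str(i),(0,int((i-y0+.5)*s)+4),0,.35,(0,255,255),1)
    if pts is not None:
        for p in pts: cv2.circle(c,(int((p[0]-x0+.5)*s),int((p[1]-y0+.5)*s)),3,(0,0,255),1)
    cv2.imwrite('pics/'+f,c); return im
def frame(o,yaw,P):
    P=np.float64(P).reshape(-1,3); c,s=np.cos(yaw),np.sin(yaw)
    return np.c_[o[0]+c*P[:,0]-s*P[:,1],o[1]+s*P[:,0]+c*P[:,1],P[:,2]]
E
python3 - <<'E'
from h import *
im=cv2.imread('pics/top0raw.png')
crop('top','t_jig.png',95,155,165,90,im)
crop('top','t_tub.png',300,140,115,85,im)
im=cv2.imread('pics/scene0raw.png')
crop('scene','s_jig.png',250,175,170,130,im)
E
```

```text
(no output)
```

View pics/t_jig.png

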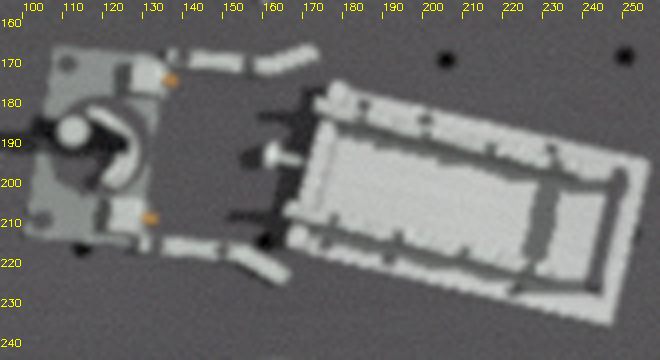

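View pics/t_tub.png

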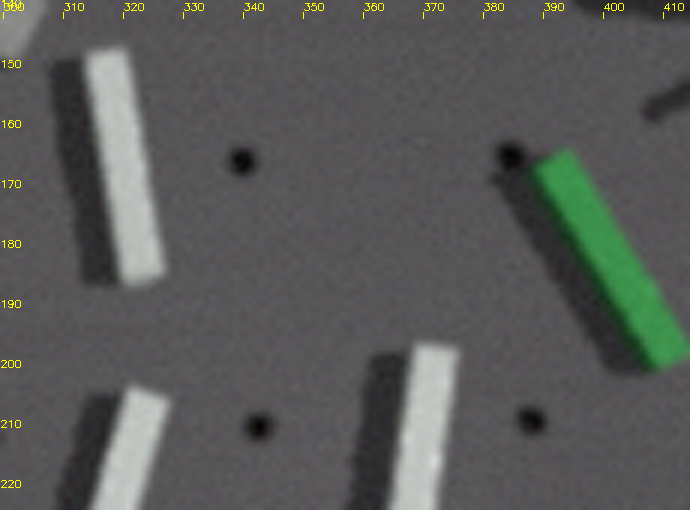

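View pics/s_jig.png

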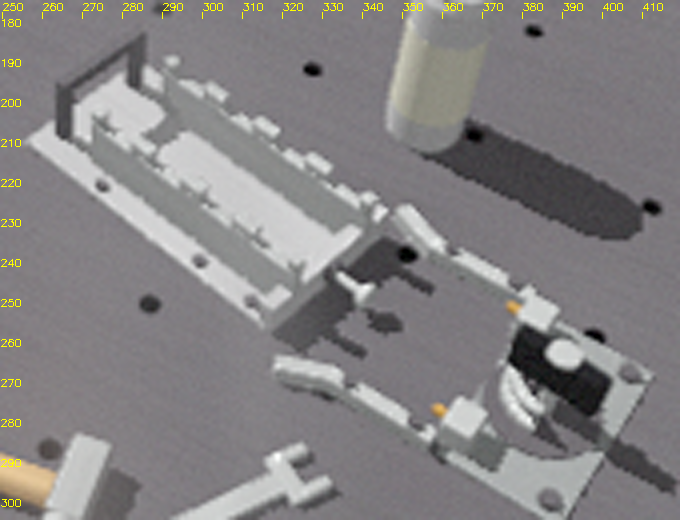

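```bash
python3 - <<'E'
from h import *
from scipy.optimize import least_squares
np.set_printoptions(precision=1,suppress=True)
# jig: top-view correspondences
P=[[65,-125,6],[-65,-125,6],[0,157,18]]
uv=[[254,193.5],[245.5,235],[158.5,192.5]]
f=lambda p: (proj('top',frame(p[:2],p[2],P))-uv).ravel()
g=unproj('top',[[210,205]],6)[0]; 
s=[least_squares(f,[g[0],g[1],a]) for a in (0,1,-1,2)]; s=min(s,key=lambda q:q.cost); print('jig',s.x,np.degrees(s.x[2]),s.fun)
# dock: plunger tips; guide inner
P=[[54,-55,18],[-54,-55,18]]
uv=[[137,174],[132.5,209]]
f2=lambda p:(proj('top',frame(p[:2],p[2],P))-uv).ravel()
d=min([least_squares(f2,[350,350,a]) for a in (0,1,-1,2)],key=lambda q:q.cost); print('dock',d.x,d.fun)
print(unproj('top',[[111,187]],67))
# overlay
jp=[[x,y,z] for x in(-65,65) for y,z in((-125,6),(125,30))]+[[x,y,62] for x in (-40,40) for y in (-125,125)]+[[0,157,18],[46,-108,68],[-46,-108,68]]+[[x,y,50] for x in (-40,40) for y in(-50,0,50,100)]
dp=[[s_*67,y,16] for s_ in(-1,1) for y in(-125,-45)]+[[s_*54,-45,26] for s_ in(-1,1)]+[[s_*54,-55,18] for s_ in(-1,1)]+[[0,0,67],[0,0,31]]
np.save('fit.npy',[s.x,d.x])
pw=np.r_[frame(s.x[:2],s.x[2],jp),frame(d.x[:2],d.x[2],dp)]
im=cv2.imread('pics/top0raw.png');crop('top','ov_t.png',95,155,165,90,im,proj('top',pw))
im=cv2.imread('pics/scene0raw.png');crop('scene','ov_s.png',250,175,170,130,im,proj('scene',pw))
E
```

```text
jig [497.6 128.5  -0.2] -14.232670128299763 [ 0.1 -0.1 -1.  -0.4  1.   0.5]
dock [548.7 411.   -0.1] [-0.   0.2  0.  -0.2]
[[549.2 413.   67. ]]
```

View pics/ov_t.png

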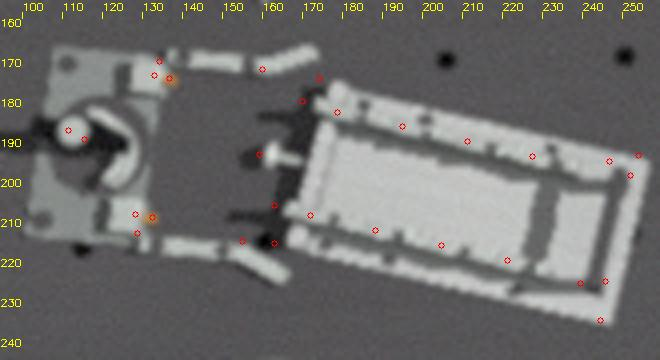

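View pics/ov_s.png

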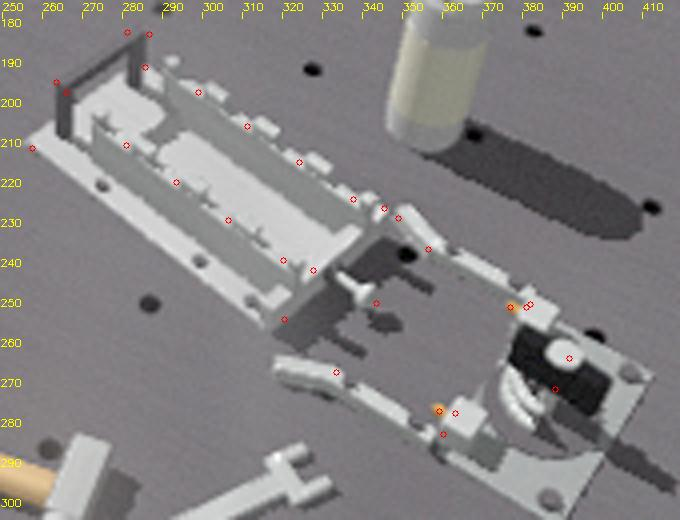

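```bash
python3 - <<'E'
from h import *
im=cv2.imread('pics/top0raw.png')
crop('top','a.png',150,160,60,65,im,s=9)
crop('top','b.png',205,175,60,65,im,s=9)
im=cv2.imread('pics/scene0raw.png')
crop('scene','c.png',250,178,100,85,im,s=7)
E
```

```text
(no output)
```

View pics/a.png

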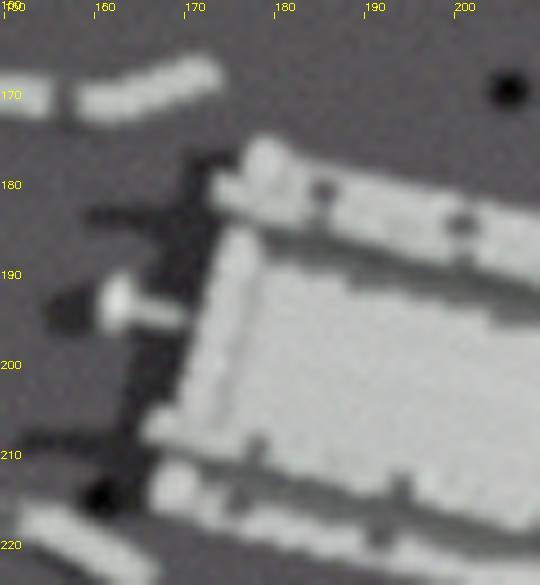

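View pics/b.png

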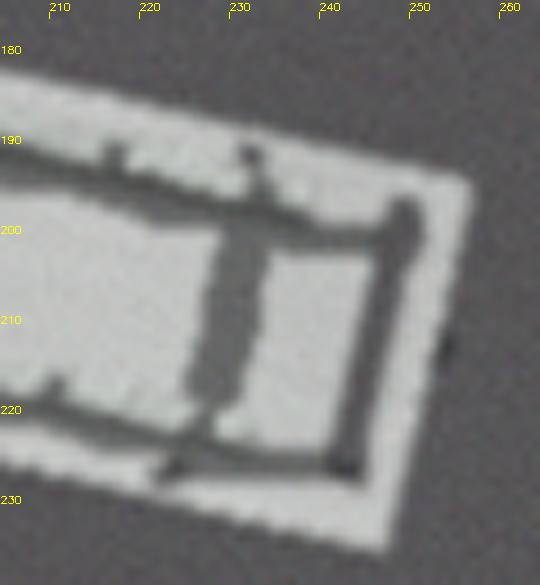

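View pics/c.png

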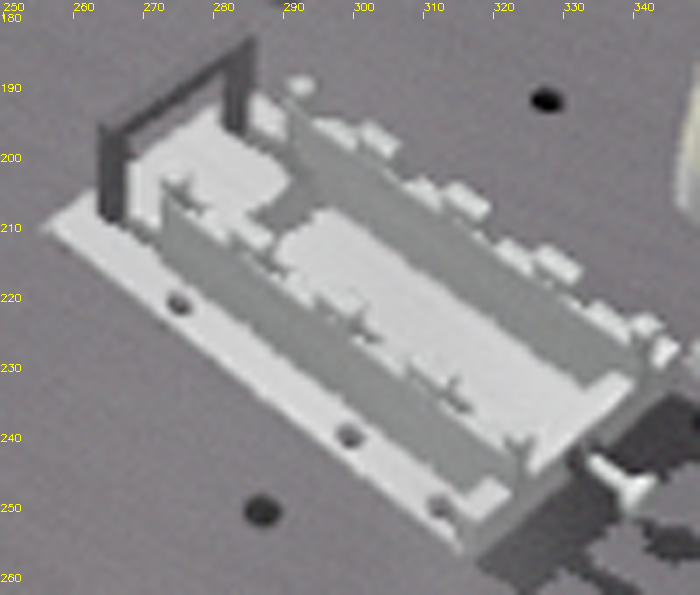

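```bash
python3 - <<'E'
from h import *
from scipy.optimize import least_squares
np.set_printoptions(precision=2,suppress=True)
Pt=[[65,-125,6],[-65,-125,6],[65,125,30],[-65,125,30],[0,157,18]]
ut=np.array([[256.9,194.5],[247.6,235.8],[177,176.2],[166.2,215.6],[162.6,192.8]])
Ps=[[-65,-125,6],[-65,125,6],[0,157,18],[-46,-114,68],[46,-108,68]]
us=np.array([[255.9,209.9],[315.5,255.4],[340.9,247.2],[263.8,195.4],[285.9,182.8]])
ft=lambda p:(proj('top',frame(p[:2],p[2],Pt))-ut)
fs=lambda p:(proj('scene',frame(p[:2],p[2],Ps))-us)
for nm,f in(('top',lambda p:ft(p).ravel()),('scene',lambda p:fs(p).ravel()),('both',lambda p:np.r_[ft(p),fs(p)].ravel())):
    s=least_squares(f,[500,125,-.25],x_scale=[1,1,.01]); print(nm,s.x);print(s.fun.reshape(-1,2).T)
d=np.load('fit.npy')[1]
Pd=[[54,-55,18],[-54,-55,18],[0,0,72]]
print(d)
s2=least_squares(lambda p:(proj('top',frame(p[:2],p[2],Pd))-[[137.5,174.5],[132.75,209],[112.5,187]]).ravel(),d,x_scale=[1,1,.01]);print(s2.x,s2.fun)
sc=(proj('scene',frame(s2.x[:2],s2.x[2],Pd)));print(sc)
np.save('fit.npy',[s.x,s2.x])
im=cv2.imread('pics/top0raw.png')
crop('top','a.png',95,160,80,65,im,s=9)
im=cv2.imread('pics/scene0raw.png')
crop('scene','b.png',310,225,110,80,im,s=7)
crop('scene','b.png',310,225,110,80,im,s=7)
E
```

```text
top [494.68 119.49  -0.25]
[[ 0.15 -0.3   0.37 -0.07 -0.15]
 [ 0.03 -0.09 -1.32  0.54  0.82]]
scene [539.3  107.14  -0.22]
[[ 16.7   20.13  -9.11   7.93 -33.6 ]
 [-13.02 -15.9    9.24  -7.53  21.65]]
both [513.39 111.35  -0.21]
[[  2.12   3.49   1.81   3.17   2.07  21.63  25.    -3.85  13.12 -27.88]
 [ -7.81  -7.83  -5.9   -3.84  -3.2  -17.32 -21.31   3.36 -11.93  16.92]]
[548.75 411.02  -0.1 ]
[548.38 408.77  -0.11] [ 0.36 -0.04  0.3   0.09 -0.64 -0.06]
[[358.51 276.75]
 [376.63 250.89]
 [391.45 262.43]]
```

View pics/a.png

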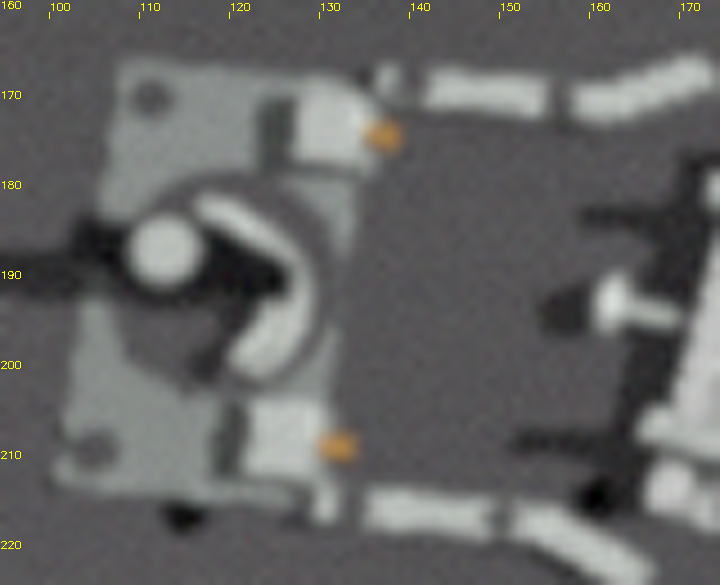

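View pics/b.png

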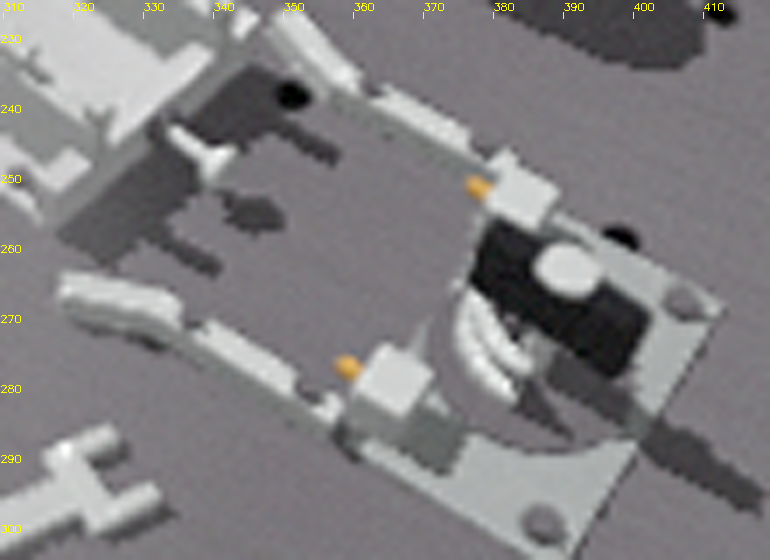

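```bash
python3 - <<'E'
from h import *
from scipy.optimize import least_squares
np.set_printoptions(precision=3,suppress=True)
Pt=[[65,-125,6],[-65,-125,6],[65,125,30],[-65,125,30],[0,157,18]]
ut=np.array([[256.9,194.5],[247.6,235.8],[177,176.2],[166.2,215.6],[162.6,192.8]])
Ps=[[65,-125,6],[65,125,6],[0,157,18],[46,-114,68],[-46,-108,68]]
us=np.array([[255.9,209.9],[315.5,255.4],[340.9,247.2],[263.8,195.4],[285.9,182.8]])
ft=lambda p:(proj('top',frame(p[:2],p[2],Pt))-ut)
fs=lambda p:(proj('scene',frame(p[:2],p[2],Ps))-us)
for nm,f in(('top',lambda p:ft(p).ravel()),('scene',lambda p:fs(p).ravel()),('both',lambda p:np.r_[ft(p),fs(p)].ravel())):
    s=least_squares(f,[500,125,-.25],x_scale=[1,1,.01]); print(nm,s.x);print(s.fun.reshape(-1,2).T)
Pd=[[54,-55,18],[-54,-55,18],[0,0,72]]
ut=[[137.5,174.5],[132.75,209],[112.5,187]]; us=[[358.8,276.9],[377.5,251],[390.8,262.8]]
f=lambda p:np.r_[proj('top',frame(p[:2],p[2],Pd))-ut,proj('scene',frame(p[:2],p[2],Pd))-us].ravel()
s2=least_squares(f,[548,409,-.1],x_scale=[1,1,.01]);print(s2.x,s2.fun)
np.save('fit.npy',[s.x,s2.x]);j,d=s.x,s2.x
c,sn=np.cos(d[2]),np.sin(d[2]); D=np.array([[c,sn],[-sn,c]])
print('jig origin in dock',D@(j[:2]-d[:2]),j[2]-d[2])
print('handle',frame(j[:2],j[2],[[0,-108,62]]),'touch handle',frame(d[:2],d[2],[[0,-55-125-108,62]]))
g=[[s_*67,y,16] for s_ in(-1,1) for y in(-125,-45)]+[[54,-45,26],[-54,-45,26]]+[[33*np.cos(a)*k,33*np.sin(a)*k,67] for a in (-1.63,) for k in(-1,1)]
gj=[[x,y,62] for x in (-40,40) for y in (-75,-25,25,75)]+[[0,157,18],[46,-108,68],[-46,-108,68]]
pw=np.r_[frame(d[:2],d[2],g),frame(j[:2],j[2],gj)]
im=cv2.imread('pics/top0raw.png');crop('top','ov_t.png',95,155,165,90,im,proj('top',pw))
im=cv2.imread('pics/scene0raw.png');crop('scene','ov_s.png',250,175,170,130,im,proj('scene',pw))
E
```

```text
top [494.681 119.486  -0.254]
[[ 0.15  -0.295  0.371 -0.075 -0.147]
 [ 0.034 -0.088 -1.318  0.536  0.816]]
scene [493.028 119.002  -0.257]
[[-0.01   1.421  0.041 -0.868 -0.725]
 [-0.556  1.489  0.974 -1.011 -1.764]]
both [494.005 119.318  -0.256]
[[ 0.231 -0.292  0.483 -0.04  -0.07  -0.1    1.41   0.036 -0.958 -0.814]
 [ 0.331  0.2   -1.167  0.674  0.94  -0.297  1.771  1.234 -0.756 -1.538]]
[548.943 409.069  -0.121] [ 0.422 -0.02  -0.001  0.082 -0.73  -0.246 -0.35  -0.199 -0.561  0.042
  0.688 -0.159]
jig origin in dock [ -19.536 -294.266] -0.13495856758646874
handle [[466.653  14.839  62.   ]] touch handle [[514.155 123.178  62.   ]]
```

View pics/ov_t.png

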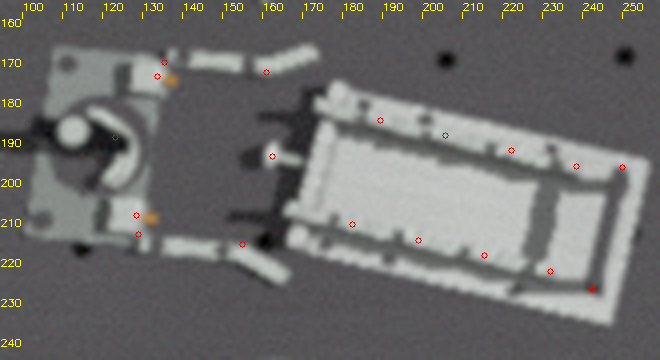

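View pics/ov_s.png

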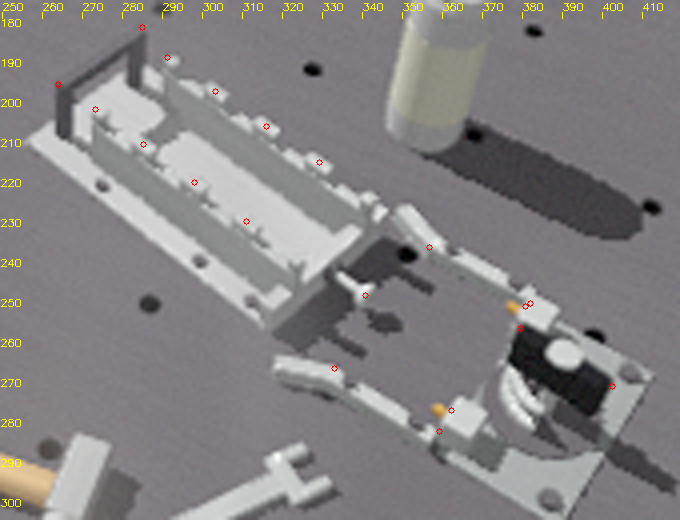

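```bash
python3 -m crank '[[2,-0.5,0,0,0,0.1,8.5],[5,-1.2,0,0,0,0.24,8.5],[8.5,-2,0,0,0,0.38,8.5],[12,-2.8,0,0,0,0.52,8.5],[15.5,-3.5,0,0,0,0.66,8.5],[19,-4.3,0,0,0,0.8,8.5],[22.5,-5,-1,0,0,0.94,8.5],[26,-5.6,-2,0,0,1.08,8.5],[29,-6.1,-3,0,0,1.22,8.5],[31.5,-6.5,-4,0,0,1.36,8.5],[32.6,-6.7,-5,0,0,1.5,8.5],[33,-6.75,-6,0,0,1.64,8.5]]' 60
cat > /tmp/s.py <<'E'
import sys; sys.path.insert(0,'.')
from h import *
np.set_printoptions(precision=2,suppress=True)
s=monitor.sense(); M=R.from_quat(s['eef_rot']).as_matrix()
print(s['time_s'],s['eef_pos'],'yawY',np.degrees(np.arctan2(M[1,1],M[0,1])),'z',M[:,2],'q',s['joint_positions'],'F',s['force'],'M',s['moment'],s['gripper_width'])
E
python3 /tmp/s.py
```

```text
time_s: 1.3
eef_pos: [550.2, 407.9, 168.1]
eef_rot: [-0.57, 0.822, -0.001, -0.001]
force: [0.1, -0.3, -0.5]
gripper_width: 84.8
1.3 [550.22 407.94 168.1 ] yawY 159.5006634075258 z [ 0. -0. -1.] q [ 0.54  0.48  0.49  1.58 -0.   -0.67] F [ 0.15 -0.28 -0.5 ] M [-0.01 -0.    0.01] 84.76158223936176
```

```bash
python3 -m crank '[[-0.1,0.1,-1,0,0,0.12,8.5],[-0.13,0.11,-3,0,0,0.18,8.5],[-0.13,0.11,-5.5,0,0,0.18,8.5],[-0.13,0.11,-8,0,0,0.18,8.5],[-0.13,0.11,-10,0,0,0.18,8.5],[-0.13,0.11,-11.5,0,0,0.18,8.5],[-0.13,0.11,-12.5,0,0,0.18,8.5],[-0.13,0.11,-12.9,0,0,0.18,8.5],[-0.13,0.11,-12.9,0,0,0.18,8.5]]'; python3 /tmp/s.py; python3 - <<'E'
from h import *
crop('scene','d.png',310,200,120,90,s=6)
E
```

```text
time_s: 2.2
eef_pos: [548.8, 409.0, 38.8]
eef_rot: [-0.642, 0.767, -0.001, -0.001]
force: [-0.3, -0.1, -0.1]
gripper_width: 85.0
2.2 [548.85 409.02  38.83] yawY 169.81581808171822 z [ 0. -0. -1.] q [ 0.54  0.5   0.26  1.33 -0.   -0.85] F [-0.35 -0.1  -0.1 ] M [-0.07  0.01  0.02] 85.03793109249321
```

View pics/d.png

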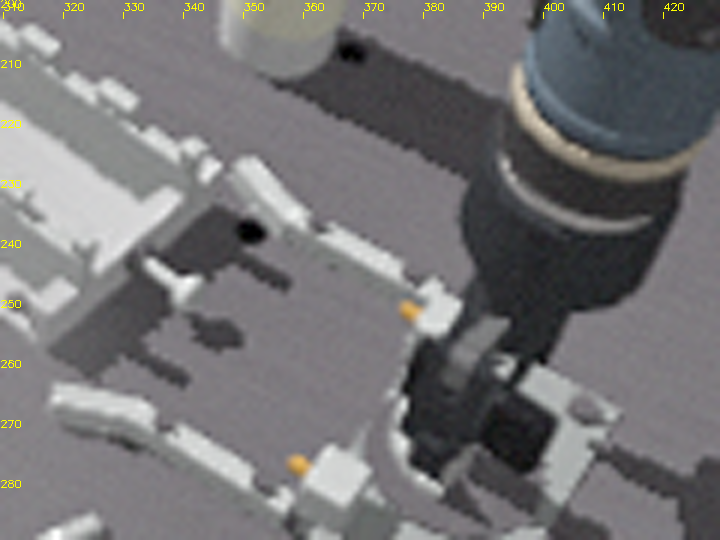

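The fingers straddle the T-bar, with its black end showing at about (395,275). I'll close now.

```bash
python3 -m crank '[[0,0,0,0,0,0,4],[0,0,0,0,0,0,1.0],[0,0,0,0,0,0,1.0],[0,0,0,0,0,0,1.0],[0,0,0,0,0,0,1.0],[0,0,0,0,0,0,1.0],[0,0,0,0,0,0,1.0]]' 80; python3 /tmp/s.py
```

```text
time_s: 2.95
eef_pos: [548.6, 409.5, 40.3]
eef_rot: [-0.642, 0.767, -0.001, -0.0]
force: [-3.3, -0.4, 3.9]
gripper_width: 12.7
2.95 [548.57 409.48  40.32] yawY 169.8431658443827 z [ 0. -0. -1.] q [ 0.54  0.5   0.26  1.34 -0.   -0.85] F [-3.35 -0.37  3.91] M [-0.09  0.88  0.05] 12.713240098304023
```

```bash
python3 -m crank '[[0,0,0.1,0,0,0.1,1],[0,0,0.1,0,0,0.22,1],[0,0,0.1,0,0,0.34,1],[0,0,0.1,0,0,0.46,1],[0,0,0.1,0,0,0.58,1],[0,0,0.1,0,0,0.7,1],[0,0,0.1,0,0,0.82,1],[0,0,0.1,0,0,0.94,1],[0,0,0.1,0,0,1.06,1],[0,0,0.1,0,0,1.18,1],[0,0,0.1,0,0,1.3,1],[0,0,0.1,0,0,1.38,1]]'; python3 /tmp/s.py
```

```text
time_s: 4.15
eef_pos: [546.9, 408.6, 40.3]
eef_rot: [0.983, -0.181, -0.001, 0.001]
force: [-4.0, -1.8, 1.2]
gripper_width: 12.3
4.15 [546.93 408.59  40.31] yawY -110.87138843623607 z [-0. -0. -1.] q [ 0.54  0.5   0.26  1.34 -0.   -2.23] F [-4.   -1.77  1.23] M [-0.28  0.73 -0.09] 12.267113260521858
```

```bash
python3 -m crank '[[0,0,0,0,0,0.05,1],[0,0,0,0,0,0.1,1],[0,0,0,0,0,0.15,1],[0,0,0,0,0,0.2,1],[0,0,0,0,0,0.24,1],[0,0,0,0,0,0.26,1]]'; python3 /tmp/s.py
```

```text
time_s: 4.75
eef_pos: [546.9, 408.3, 40.4]
eef_rot: [0.999, -0.052, -0.001, 0.002]
force: [-1.9, -2.1, 2.7]
gripper_width: 12.3
4.75 [546.85 408.26  40.36] yawY -95.97041017498262 z [-0. -0. -1.] q [ 0.54  0.5   0.26  1.34 -0.   -2.49] F [-1.94 -2.09  2.72] M [-0.12  0.28 -0.46] 12.320312700001262
```

```bash
python3 -m crank '[[0,0,0,0,0,-0.02,4],[0,0,0,0,0,-0.02,8.5],[0,0,0,0,0,-0.02,8.5],[0,0,0,0,0,-0.02,8.5],[0,0,3,0,0,-0.02,8.5],[0,0,7,0,0,-0.02,8.5],[0,-4,11,0,0,-0.02,8.5],[-1,-9,12,0,0,-0.02,8.5],[-3,-14,12,0,0,-0.02,8.5],[-4,-19,12,0,0,0,8.5],[-5,-24,12,0,0,0,8.5]]'; python3 /tmp/s.py; python3 - <<'E'
from h import *
im=crop('top','e.png',95,155,165,90)
crop('scene','e2.png',310,225,110,80,s=7)
E
```

```text
time_s: 5.85
eef_pos: [499.0, 179.3, 161.0]
eef_rot: [0.999, -0.052, 0.0, 0.002]
force: [0.3, 0.6, 0.6]
gripper_width: 84.8
5.85 [499.03 179.29 160.98] yawY -95.90720952769443 z [ 0. -0. -1.] q [ 0.22  0.06 -0.03  1.48 -0.   -2.82] F [0.33 0.55 0.56] M [-0.04 -0.06 -0.03] 84.78827963106605
```

View pics/e.png

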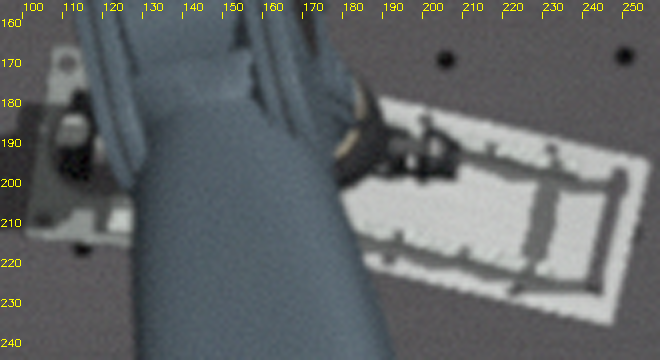

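View pics/e2.png

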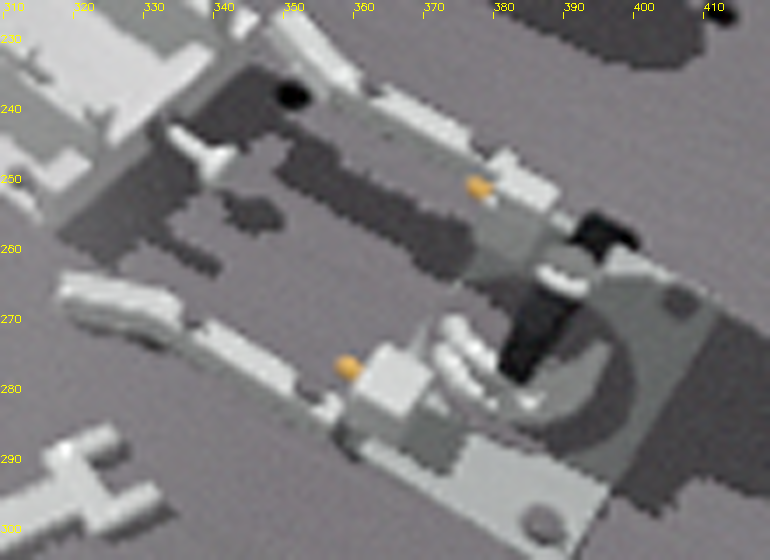

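```bash
python3 -m crank '[[-0.3,-2,0,0,0,-0.04,8.5],[-0.9,-5,0,0,0,-0.1,8.5],[-1.6,-9,0,0,0,-0.154,8.5],[-2.4,-12.5,0,0,0,-0.154,8.5],[-3,-15.5,0,0,0,-0.154,8.5],[-3.23,-16.45,-2,0,0,-0.154,8.5],[-3.23,-16.45,-5,0,0,-0.154,8.5],[-3.23,-16.45,-8,0,0,-0.154,8.5],[-3.23,-16.45,-10.5,0,0,-0.154,8.5],[-3.23,-16.45,-11.6,0,0,-0.154,8.5],[-3.23,-16.45,-11.7,0,0,-0.154,8.5]]'; python3 /tmp/s.py; python3 - <<'E'
from h import *
crop('scene','f.png',230,150,120,90,s=6)
E
```

```text
time_s: 7.05
eef_pos: [464.4, 11.8, 41.5]
eef_rot: [0.991, -0.132, -0.003, 0.003]
force: [-0.1, 0.5, 0.4]
gripper_width: 85.0
7.05 [464.36  11.78  41.53] yawY -105.12845176603942 z [-0.01 -0.   -1.  ] q [-0.12 -0.06 -0.38  1.25 -0.01 -2.99] F [-0.12  0.52  0.36] M [-0.01 -0.01  0.  ] 84.96824871544057
```

View pics/f.png

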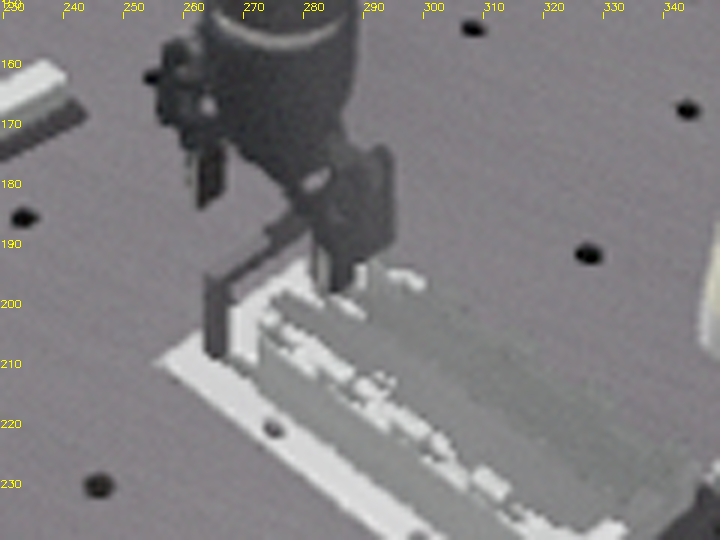

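```bash
python3 -m crank '[[0.23,0.3,0.2,0,0,0.01,8.5],[0.23,0.3,0.2,0,0,0.01,8.5]]' 50;python3 /tmp/s.py;  python3 -m crank '[[0,0,0,0,0,0,4],[0,0,0,0,0,0,0.8],[0,0,0,0,0,0,0.8],[0,0,0,0,0,0,0.8],[0,0,0,0,0,0,0.8],[0,0,0,0,0,0,0.8],[0,0,0,0,0,0,0.8]]'; python3 /tmp/s.py
```

```text
time_s: 7.3
eef_pos: [469.9, 14.9, 47.0]
eef_rot: [0.992, -0.126, -0.0, 0.003]
force: [0.3, 0.5, 0.3]
gripper_width: 84.7
7.3 [469.9   14.86  47.04] yawY -104.51013433701145 z [-0.   -0.01 -1.  ] q [-0.11 -0.05 -0.37  1.25 -0.01 -3.  ] F [0.31 0.54 0.33] M [ 0.02 -0.05 -0.02] 84.74660901153553
time_s: 8.0
eef_pos: [469.9, 14.8, 47.1]
eef_rot: [0.992, -0.126, 0.0, 0.003]
force: [-0.5, 0.1, 0.8]
gripper_width: 10.7
8.0 [469.89  14.76  47.11] yawY -104.52796103128347 z [-0.   -0.01 -1.  ] q [-0.11 -0.05 -0.37  1.25 -0.01 -3.  ] F [-0.54  0.06  0.8 ] M [-0.01  0.03 -0.13] 10.701694246854247
```

```bash
python3 -m crank '[[0.2,-0.05,0,0,0,0.01,0.8],[0.6,-0.13,0,0,0,0.025,0.8],[1.1,-0.23,0,0,0,0.045,0.8],[1.6,-0.35,0,0,0,0.065,0.8],[2.1,-0.45,0,0,0,0.085,0.8],[2.6,-0.57,0,0,0,0.105,0.8],[3.0,-0.65,0,0,0,0.12,0.8],[3.3,-0.72,0,0,0,0.132,0.8],[3.34,-0.72,0,0,0,0.134,0.8],[3.34,-0.72,0,0,0,0.134,0.8],[3.34,-0.72,0,0,0,0.134,0.8]]'; python3 /tmp/s.py; python3 - <<'E'
from h import *
crop('top','g.png',95,155,165,90)
crop('scene','g2.png',250,175,170,130)
E
```

```text
time_s: 9.1
eef_pos: [500.8, 8.0, 47.1]
eef_rot: [0.998, -0.058, -0.003, 0.003]
force: [-9.1, 1.8, 7.0]
gripper_width: 10.5
9.1 [500.8    8.02  47.1 ] yawY -96.65885988042842 z [-0.01 -0.01 -1.  ] q [-0.11  0.03 -0.28  1.26 -0.01 -3.14] F [-9.11  1.83  6.95] M [0.18 1.69 0.57] 10.511901314142406
```

View pics/g.png

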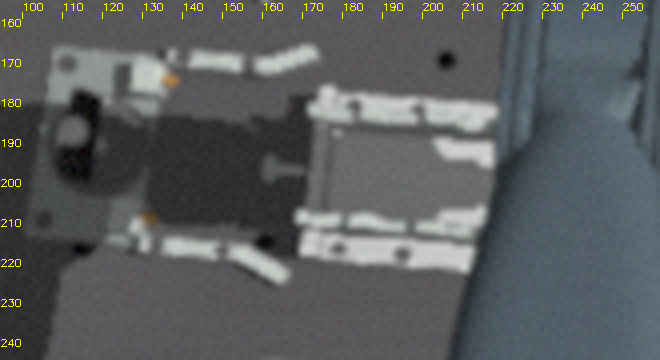

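View pics/g2.png

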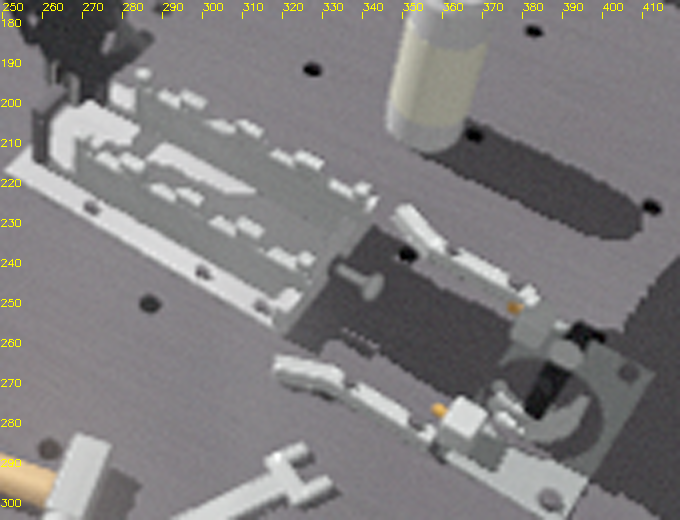

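```bash
python3 - <<'E'
from h import *
from scipy.optimize import least_squares
print(monitor.sense()['joint_positions'])
d=np.load('fit.npy')[1]
E
python3 - <<'E'
from h import *
im=cv2.imread('pics/g2.png')
E
python3 - <<'E'
from h import *
im=crop('scene','g3.png',245,195,110,70,s=7)
E
```

```text
[-0.1143754   0.03360527 -0.28444748  1.25773856 -0.00568027 -3.13966823]
```

View pics/g3.png

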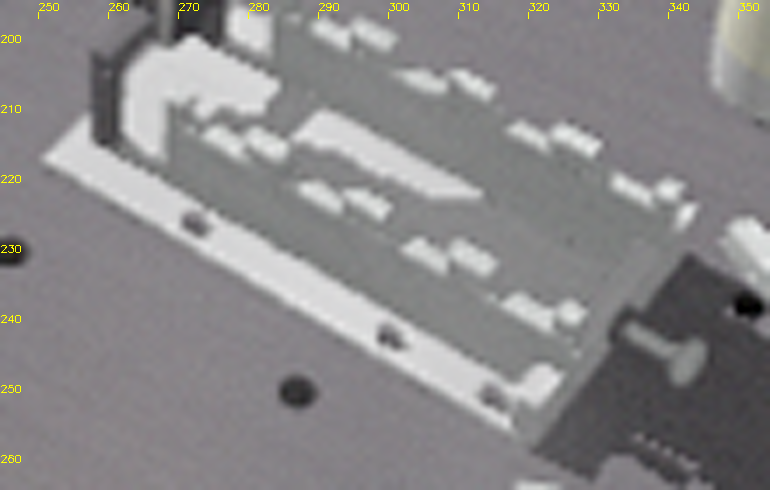

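```bash
cat > jf.py <<'E'
from h import *
from scipy.optimize import least_squares
np.set_printoptions(precision=3,suppress=True)
def fit(Pt,ut,Ps,us,x0=(500,115,-.12)):
    f=lambda p:np.r_[proj('top',frame(p[:2],p[2],Pt))-ut,proj('scene',frame(p[:2],p[2],Ps))-us].ravel()
    s=least_squares(f,x0,x_scale=[1,1,.01],loss='soft_l1'); d=np.load('fit.npy')[1]; j=s.x
    c,sn=np.cos(d[2]),np.sin(d[2]); D=np.array([[c,sn],[-sn,c]])
    print('jig',j,'in dock',D@(j[:2]-d[:2]),j[2]-d[2]); print(s.fun.reshape(-1,2).T)
    print('front',D@(frame(j[:2],j[2],[[0,125,18]])[0,:2]-d[:2]),'handle w',frame(j[:2],j[2],[[0,-108,62]]))
    return j
E
python3 - <<'E'
from jf import *
fit([[65,125,30],[-65,125,30],[0,157,18]],[[174.5,175.75],[169.5,218.75],[162,196.5]],[[65,-125,6],[65,125,6],[0,157,18]],[[250.5,216.9],[318.4,255.9],[343.1,246.2]])
E
```

```text
jig [507.317 115.134  -0.108] in dock [  -5.816 -296.811] 0.012666392918093072
[[ 0.161  0.057  0.48   0.186  1.752 -0.842]
 [ 0.338 -0.384  0.294 -0.311  1.831 -0.046]]
front [  -7.399 -171.821] handle w [[495.631   7.768  62.   ]]
```

```bash
python3 -m crank '[[0.2,0,0,0,0,-0.003,0.8],[0.4,0.0,0,0,0,-0.006,0.8],[0.55,0.0,0,0,0,-0.01,0.8],[0.7,0,0,0,0,-0.012,0.8],[0.7,0,0,0,0,-0.012,0.8],[0.7,0,0,0,0,-0.012,0.8]]'; python3 /tmp/s.py; python3 - <<'E'
from h import *
crop('top','h.png',95,155,130,80,s=6)
crop('scene','h2.png',245,195,160,90,s=5)
E
```

```text
time_s: 9.85
eef_pos: [505.6, 8.1, 47.1]
eef_rot: [0.998, -0.062, -0.005, 0.003]
force: [-7.9, -0.7, 7.4]
gripper_width: 11.0
9.85 [505.57   8.08  47.09] yawY -97.10889115749676 z [-0.01 -0.01 -1.  ] q [-0.11  0.05 -0.27  1.26 -0.01 -3.13] F [-7.85 -0.69  7.42] M [0.04 1.51 0.83] 11.017755700205353
```

View pics/h.png

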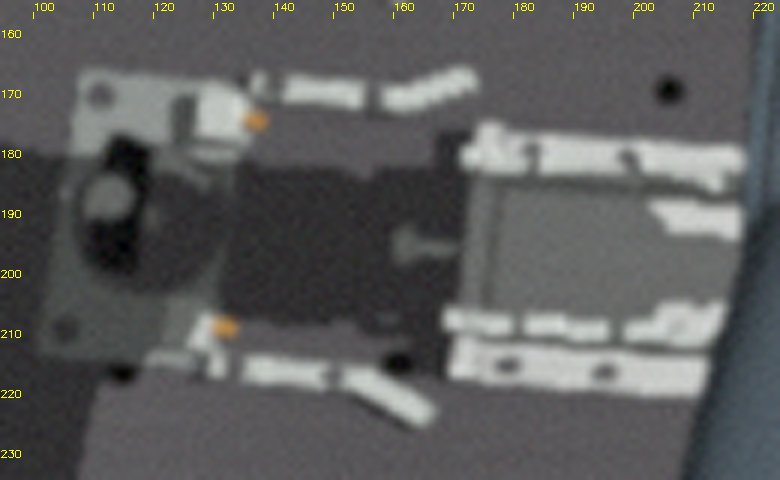

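View pics/h2.png

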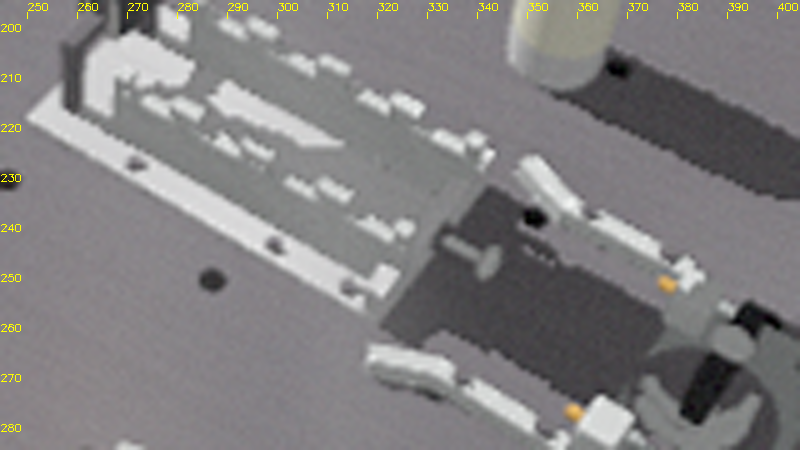

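```bash
python3 - <<'E'
from jf import *
fit([[65,125,30],[-65,125,30],[0,157,18]],[[174.2,174.8],[169.3,217.5],[162,195.3]],[[65,-125,6],[65,125,6],[0,157,18]],[[249.5,217.5],[318.1,257.1],[342.1,246.9]])
d=np.load('fit.npy')[1]
print(frame(d[:2],d[2],[[0,-404,0],[0,-288,0]]))
E
```

```text
jig [510.997 115.     -0.108] in dock [  -2.147 -296.499] 0.01354120833528849
[[ 0.494  0.331  0.536  0.507  1.485 -0.373]
 [ 0.142 -0.319  0.348 -0.136  1.513  0.088]]
front [  -3.839 -171.511] handle w [[499.405   7.624  62.   ]]
[[500.143   8.027   0.   ]
 [514.155 123.178   0.   ]]
```

```bash
python3 -m crank '[[0.15,0.3,0,0,0,-0.01,0.8],[0.2,0.8,0,0,0,-0.02,0.8],[0.3,1.4,0,0,0,-0.02,0.8],[0.4,2,0,0,0,-0.02,0.8],[0.45,2.6,0,0,0,-0.02,0.8],[0.5,3.2,0,0,0,-0.02,0.8],[0.6,3.8,0,0,0,-0.02,0.8],[0.65,4.4,0,0,0,-0.02,0.8],[0.7,4.8,0,0,0,-0.02,0.8],[0.7,5,0,0,0,-0.02,0.8],[0.7,5,0,0,0,-0.02,0.8]]'; python3 /tmp/s.py; python3 - <<'E'
from h import *
crop('top','i.png',95,155,130,80,s=6)
crop('scene','i2.png',245,195,160,90,s=5)
E
```

```text
time_s: 11.05
eef_pos: [511.0, 51.5, 47.1]
eef_rot: [0.997, -0.072, -0.007, 0.011]
force: [-7.8, -16.6, 5.9]
gripper_width: 10.8
11.05 [510.96  51.53  47.11] yawY -98.24049487778329 z [-0.02 -0.02 -1.  ] q [-0.02  0.08 -0.24  1.27 -0.02 -3.01] F [ -7.8  -16.57   5.93] M [-3.    1.24  0.66] 10.847816808169279
```

View pics/i.png

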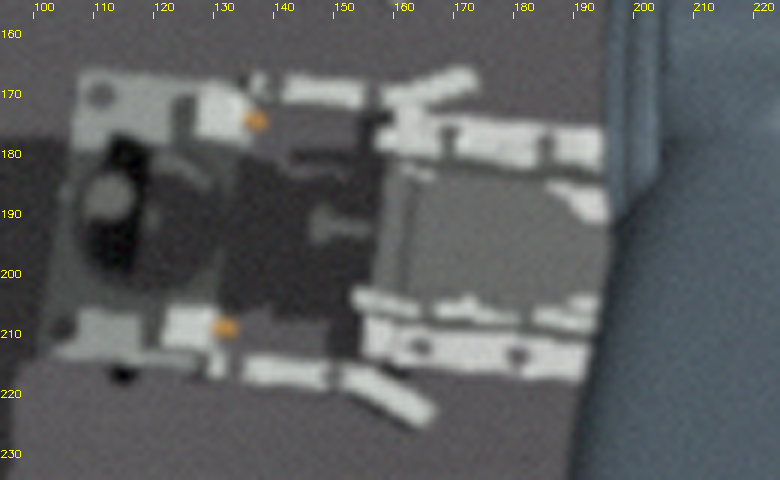

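View pics/i2.png

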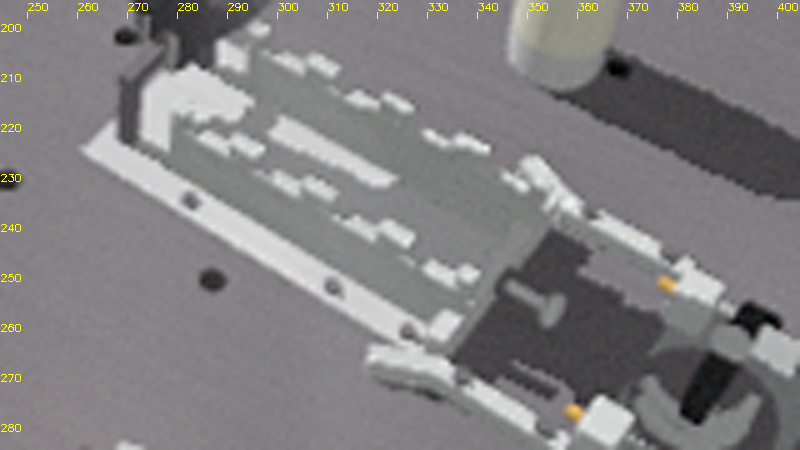

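```bash
python3 - <<'E'
from jf import *
j=fit([[65,125,30],[-65,125,30],[0,157,18]],[[160.5,172.8],[155,214],[148.7,191.7]],[[65,-125,6],[0,157,18]],[[260.5,224.5],[354.5,256.1]])
d=np.load('fit.npy')[1]
E
```

```text
jig [519.981 158.287  -0.119] in dock [   1.542 -252.445] 0.0017009533949696731
[[ 0.373  0.06  -0.196  0.078  0.082]
 [-0.839  0.047  0.799  0.019  0.124]]
front [   1.33  -127.445] handle w [[507.117  51.055  62.   ]]
```

```bash
python3 -m crank '[[-0.1,0.6,0,0,0,0.01,0.8],[-0.05,1.2,0,0,0,0.02,0.8],[0.05,1.8,0,0,0,0.02,0.8],[0.1,2.4,0,0,0,0.02,0.8],[0.2,3,0,0,0,0.02,0.8],[0.25,3.6,0,0,0,0.02,0.8],[0.3,4.2,0,0,0,0.02,0.8],[0.4,4.8,0,0,0,0.02,0.8],[0.45,5.4,0,0,0,0.02,0.8],[0.5,5.8,0,0,0,0.02,0.8],[0.5,6,0,0,0,0.02,0.8],[0.5,6,0,0,0,0.02,0.8]]'; python3 /tmp/s.py; python3 - <<'E'
from h import *
crop('top','k.png',95,155,130,80,s=6)
crop('scene','k2.png',255,195,160,90,s=5)
E
```

```text
time_s: 12.35
eef_pos: [516.7, 109.6, 47.1]
eef_rot: [0.998, -0.062, -0.006, 0.013]
force: [-1.7, -5.1, 1.3]
gripper_width: 10.9
12.35 [516.72 109.62  47.07] yawY -97.08292551799103 z [-0.01 -0.03 -1.  ] q [ 0.1   0.12 -0.2   1.27 -0.02 -2.92] F [-1.7  -5.11  1.35] M [-0.82  0.09  0.06] 10.869618527950536
```

View pics/k.png

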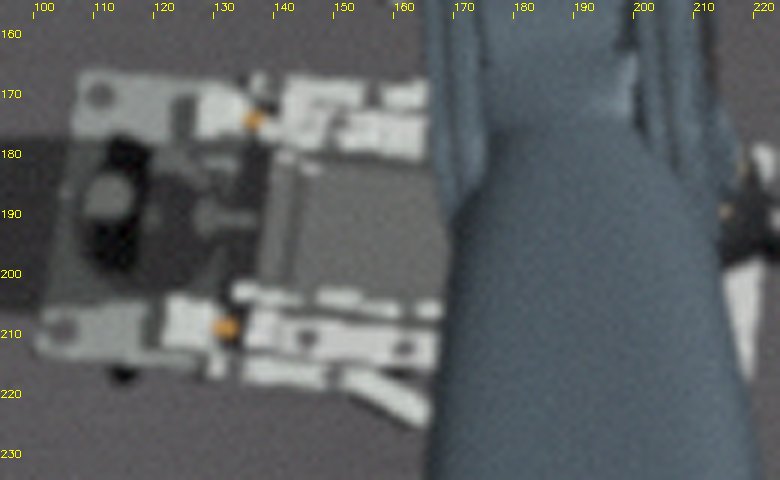

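View pics/k2.png

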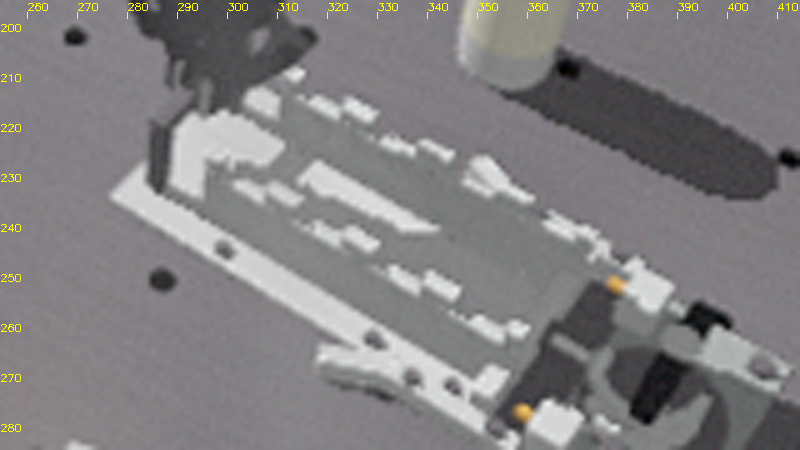

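```bash
python3 -m crank '[[0.05,0.5,0,0,0,0,0.8],[0.1,1,0,0,0,0,0.8],[0.15,1.4,0,0,0,0,0.8],[0.18,1.6,0,0,0,0,0.8],[0.18,1.6,0,0,0,0,0.8]]'; python3 /tmp/s.py;  python3 -m crank '[[0.05,0.3,0,0,0,0,0.8],[0.07,0.6,0,0,0,0,0.8],[0.08,0.7,0,0,0,0,0.8],[0.08,0.7,0,0,0,0,0.8]]'; python3 /tmp/s.py;python3 - <<'E'
from h import *
crop('top','l.png',95,155,80,65,s=9)
crop('scene','l2.png',255,195,160,100,s=5)
E
```

```text
time_s: 12.95
eef_pos: [518.8, 122.2, 47.1]
eef_rot: [0.998, -0.062, -0.006, 0.017]
force: [-3.0, -8.8, 3.5]
gripper_width: 11.0
12.95 [518.8  122.15  47.11] yawY -97.09928224385457 z [-0.01 -0.03 -1.  ] q [ 0.12  0.13 -0.18  1.28 -0.03 -2.89] F [-3.04 -8.81  3.54] M [-1.45  0.29  0.19] 10.968986022887325
time_s: 13.35
eef_pos: [519.3, 124.3, 47.1]
eef_rot: [0.998, -0.062, -0.006, 0.022]
force: [-4.1, -11.7, 4.1]
gripper_width: 10.7
13.35 [519.33 124.26  47.09] yawY -97.15030576495876 z [-0.02 -0.04 -1.  ] q [ 0.13  0.14 -0.17  1.28 -0.04 -2.88] F [ -4.05 -11.69   4.1 ] M [-2.    0.56  0.18] 10.711789424010696
```

View pics/l.png

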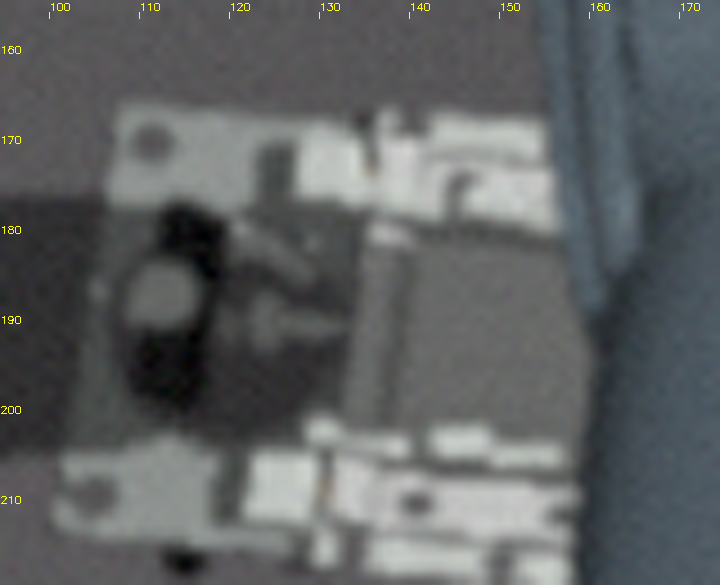

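View pics/l2.png

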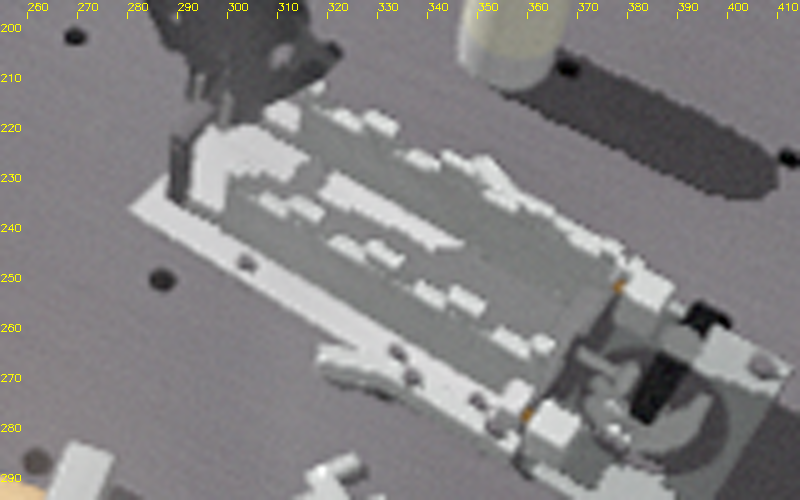

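```bash
python3 -m crank '[[0,0,0,0,0,0,2],[0,0,0,0,0,0,5],[0,0,0,0,0,0,8.5],[0,0,0,0,0,0,8.5],[0,0,0,0,0,0,8.5],[0,0,2,0,0,0,8.5],[0,0,5,0,0,0,8.5],[0,0,8,0,0,0,8.5],[0,0,11,0,0,0,8.5],[0,0,11.5,0,0,0,8.5]]'; python3 /tmp/s.py; python3 - <<'E'
from h import *
crop('top','m.png',95,155,80,65,s=9)
crop('scene','m2.png',255,195,160,100,s=5)
E
```

```text
time_s: 14.45
eef_pos: [521.9, 124.9, 166.9]
eef_rot: [0.998, -0.062, -0.002, 0.021]
force: [0.6, 0.4, 0.6]
gripper_width: 84.8
14.45 [521.94 124.89 166.91] yawY -97.14422362745803 z [-0.01 -0.04 -1.  ] q [ 0.13  0.09  0.02  1.51 -0.04 -2.88] F [0.62 0.42 0.58] M [ 0.05  0.02 -0.02] 84.8309258727655
```

View pics/m.png

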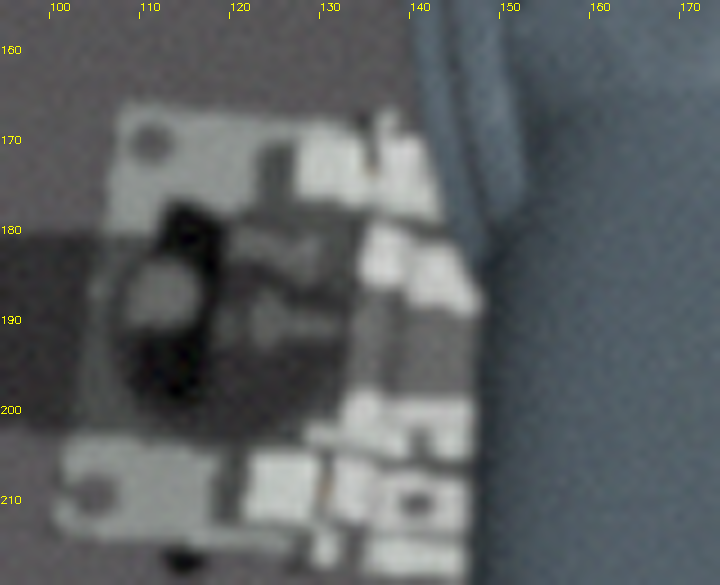

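View pics/m2.png

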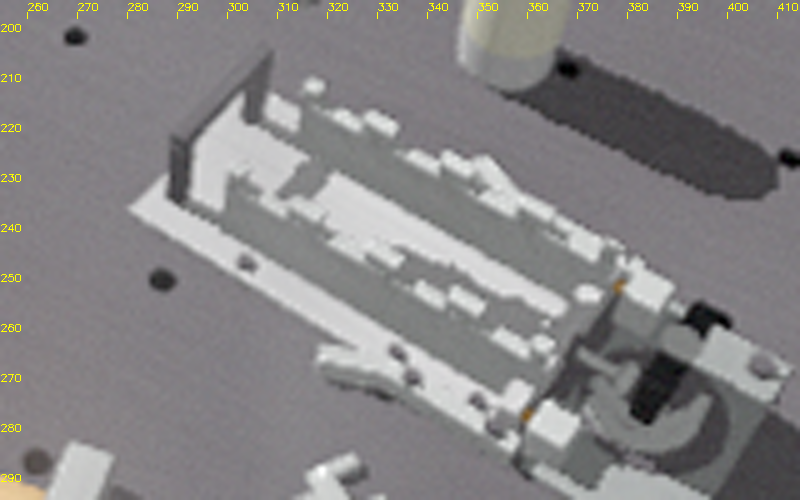

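```bash
python3 -m crank '[[0.1,1.5,0,0.01,0,0,8.5],[0.4,4.5,0,0.02,-0.01,0.01,8.5],[0.8,8.5,0,0.04,-0.01,0.01,8.5],[1.2,12.5,0,0.04,-0.01,0.01,8.5],[1.6,16.5,0,0.04,-0.01,0.01,8.5],[2,20.5,0,0.04,-0.01,0.01,8.5],[2.3,24.5,0,0.04,-0.01,0.01,8.5],[2.5,27,0,0.04,-0.01,0.01,8.5],[2.6,28.2,-1,0.04,-0.01,0.01,8.5],[2.6,28.4,-3,0.04,-0.01,0.01,8.5],[2.6,28.4,-5,0.04,-0.01,0.01,8.5],[2.6,28.4,-5,0.04,-0.01,0.01,8.5]]'; python3 /tmp/s.py
```

```text
time_s: 15.75
eef_pos: [543.2, 406.7, 107.0]
eef_rot: [0.998, -0.057, -0.005, 0.005]
force: [-0.7, -0.9, -0.7]
gripper_width: 85.3
15.75 [543.15 406.75 106.98] yawY -96.57745724274413 z [-0.01 -0.01 -1.  ] q [ 0.54  0.48  0.37  1.47 -0.   -2.48] F [-0.68 -0.91 -0.65] M [-0.02 -0.02 -0.  ] 85.29618359233945
```

```bash
python3 -m crank '[[0.4,0.2,0,0.01,-0.01,0,8.5],[0.4,0.2,0,0.01,-0.01,0,8.5],[0.4,0.2,0,0.01,-0.01,0,8.5]]'; python3 /tmp/s.py
```

```text
time_s: 16.05
eef_pos: [547.6, 408.6, 107.9]
eef_rot: [0.998, -0.058, -0.0, -0.001]
force: [0.5, 0.2, -0.4]
gripper_width: 84.7
16.05 [547.62 408.62 107.87] yawY -96.61132581922145 z [-0.  0. -1.] q [ 0.54  0.47  0.36  1.46  0.   -2.48] F [ 0.51  0.25 -0.39] M [-0.01  0.    0.06] 84.70757463730442
```

```bash
python3 -m crank '[[0,0,-1,0,0,0,8.5],[0,0,-2.5,0,0,0,8.5],[0,0,-4,0,0,0,8.5],[0,0,-5.5,0,0,0,8.5],[0,0,-6.5,0,0,0,8.5],[0,0,-6.8,0,0,0,8.5],[0,0,-6.8,0,0,0,5],[0,0,-6.8,0,0,0,1],[0,0,-6.8,0,0,0,1],[0,0,-6.8,0,0,0,1],[0,0,-6.8,0,0,0,1],[0,0,-6.8,0,0,0,1]]' 100; python3 /tmp/s.py
```

```text
time_s: 17.25
eef_pos: [548.0, 408.2, 41.0]
eef_rot: [0.998, -0.058, 0.0, -0.001]
force: [-0.5, -2.1, 4.5]
gripper_width: 12.5
17.25 [547.98 408.18  40.98] yawY -96.65127909148836 z [ 0.  0. -1.] q [ 0.54  0.49  0.26  1.33  0.   -2.48] F [-0.48 -2.1   4.51] M [-0.55  0.2  -0.1 ] 12.513377727559874
```

Gripped. Next I turn it clockwise, i.e. negative about z.

```bash
python3 -m crank '[[0,0,0,0,0,-0.08,1],[0,0,0,0,0,-0.18,1],[0,0,0,0,0,-0.28,1],[0,0,0,0,0,-0.38,1],[0,0,0,0,0,-0.48,1],[0,0,0,0,0,-0.58,1],[0,0,0,0,0,-0.68,1],[0,0,0,0,0,-0.78,1],[0,0,0,0,0,-0.88,1],[0,0,0,0,0,-0.98,1],[0,0,0,0,0,-1.05,1]]'; python3 /tmp/s.py;  python3 - <<'E'
from h import *
crop('scene','n2.png',255,195,160,100,s=5)
E
```

```text
time_s: 18.35
eef_pos: [548.2, 408.4, 41.1]
eef_rot: [0.834, -0.552, 0.001, -0.001]
force: [-0.4, -1.0, 1.5]
gripper_width: 12.2
18.35 [548.22 408.36  41.06] yawY -156.98186755016374 z [ 0.  0. -1.] q [ 0.54  0.49  0.26  1.33 -0.   -1.43] F [-0.4  -1.    1.47] M [-0.09 -0.02  0.03] 12.235666175259363
```

View pics/n2.png

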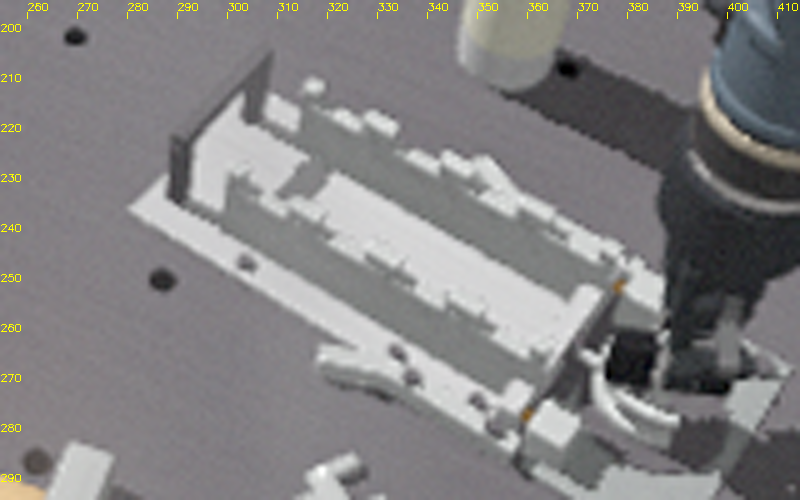

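```bash
python3 -m crank '[[0,0,0,0,0,-0.08,1],[0,0,0,0,0,-0.18,1],[0,0,0,0,0,-0.28,1],[0,0,0,0,0,-0.38,1],[0,0,0,0,0,-0.48,1],[0,0,0,0,0,-0.58,1],[0,0,0,0,0,-0.68,1],[0,0,0,0,0,-0.78,1],[0,0,0,0,0,-0.88,1],[0,0,0,0,0,-0.98,1],[0,0,0,0,0,-1.05,1]]'; python3 /tmp/s.py; python3 -m crank '[[0,0,0,0,0,-0.08,1],[0,0,0,0,0,-0.17,1],[0,0,0,0,0,-0.26,1],[0,0,0,0,0,-0.35,1],[0,0,0,0,0,-0.43,1],[0,0,0,0,0,-0.5,1],[0,0,0,0,0,-0.56,1],[0,0,0,0,0,-0.61,1],[0,0,0,0,0,-0.64,1],[0,0,0,0,0,-0.64,1]]'; python3 /tmp/s.py;  python3 - <<'E'
from h import *
crop('scene','o2.png',255,195,160,100,s=5)
E
```

```text
time_s: 19.5
eef_pos: [548.5, 408.2, 41.0]
eef_rot: [-0.444, 0.896, -0.001, 0.001]
force: [0.8, -1.5, 1.0]
gripper_width: 11.6
19.5 [548.51 408.2   41.02] yawY 142.7548576763282 z [ 0. -0. -1.] q [ 0.54  0.5   0.26  1.33 -0.   -0.38] F [ 0.78 -1.46  0.98] M [-0.16 -0.08  0.66] 11.64640979963145
time_s: 20.5
eef_pos: [548.6, 407.7, 41.1]
eef_rot: [-0.141, 0.99, -0.002, 0.0]
force: [1.5, -4.5, 0.9]
gripper_width: 12.4
20.5 [548.65 407.75  41.05] yawY 106.26344360634188 z [ 0. -0. -1.] q [ 0.54  0.5   0.26  1.34 -0.    0.26] F [ 1.55 -4.48  0.89] M [-0.48 -0.08  1.8 ] 12.36401286965694
```

View pics/o2.png

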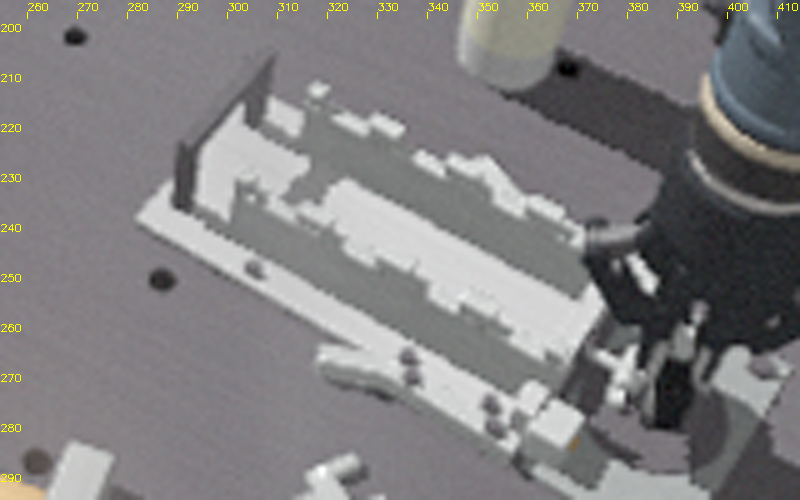

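```bash
python3 -m crank '[[0,0,0,0,0,0.02,2],[0,0,0,0,0,0.02,5],[0,0,0,0,0,0.02,8.5],[0,0,0,0,0,0.02,8.5],[0,0,0,0,0,0.02,8.5],[0,0,2.5,0,0,0.02,8.5],[0,0,6,0,0,0.02,8.5],[0,0,10,0,0,0.02,8.5],[-3,2,12,0,0,0.02,8.5],[-7,5,12,0,0,0.02,8.5],[-11,8,12,0,0,0.02,8.5],[-15,11,12,0,0,0.02,8.5]]'; python3 /tmp/s.py;  python3 - <<'E'
from h import *
crop('scene','p2.png',300,200,120,95,s=6)
crop('top','p.png',90,150,100,75,s=8)
E
```

```text
time_s: 21.75
eef_pos: [397.5, 518.8, 161.7]
eef_rot: [-0.15, 0.989, -0.001, 0.001]
force: [0.0, 1.0, -0.6]
gripper_width: 85.5
21.75 [397.48 518.8  161.75] yawY 107.26210388378125 z [ 0. -0. -1.] q [ 0.82  0.39  0.35  1.54 -0.    0.51] F [ 0.02  0.98 -0.63] M [ 0.02 -0.    0.03] 85.50350832405674
```

View pics/p.png

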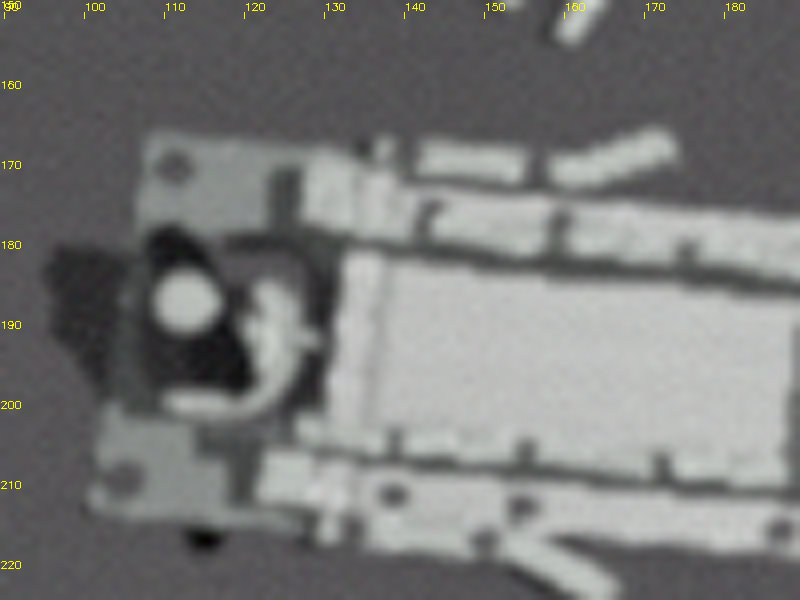

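View pics/p2.png

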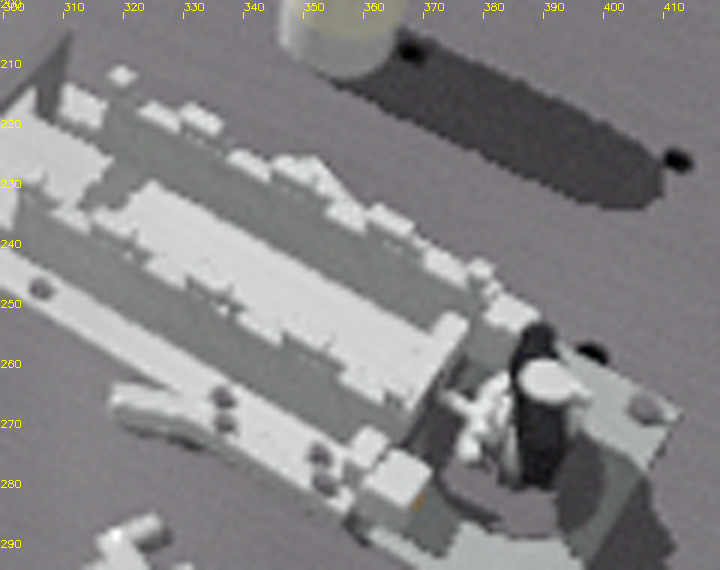

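```bash
python3 - <<'E'
from h import *
d=np.load('fit.npy')[1]
tiles=[]
im0=optics.capture('top')[:,:,::-1].copy(); im1=optics.capture('scene')[:,:,::-1].copy()
for th in(2.45,2.6,2.75):
  row=[]
  for n,im,(x0,y0) in(('top',im0,(95,165)),('scene',im1,(370,240))):
    w,h,s=40,40,7
    c=cv2.resize(im[y0:y0+h,x0:x0+w],None,fx=s,fy=s,interpolation=cv2.INTER_CUBIC)
    a=-th; q=[[33,7],[33,-7],[-33,-7],[-33,7]]
    P=[[np.cos(a)*x-np.sin(a)*y,np.sin(a)*x+np.cos(a)*y,67] for x,y in q]
    uv=(proj(n,frame(d[:2],d[2],P))-[x0,y0]+.5)*s
    cv2.polylines(c,[uv.astype(int)],True,(0,0,255),1); row.append(c)
  tiles.append(np.vstack(row))
cv2.imwrite('pics/q.png',np.hstack(tiles))
E
```

```text
(no output)
```

View pics/q.png

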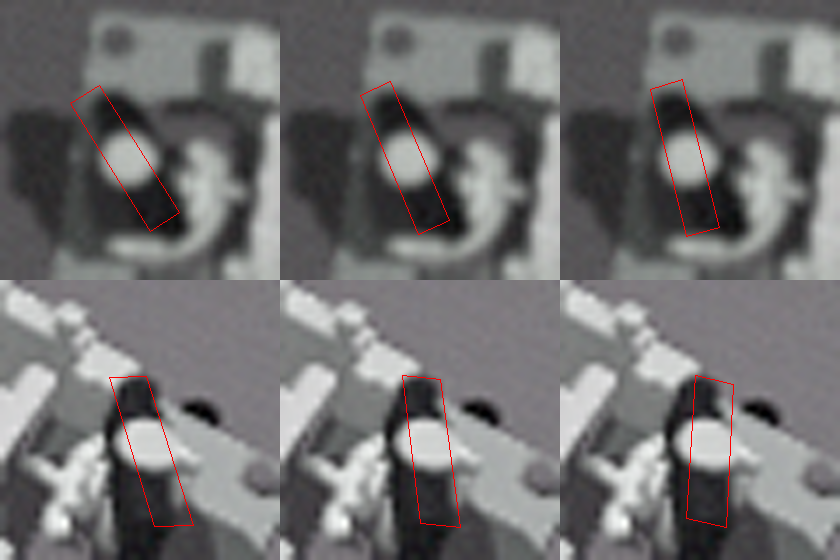

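```bash
python3 -m crank '[[1,-0.7,0,0,0,0.03,8.5],[4,-3,0,0,0,0.08,8.5],[7.5,-5.5,0,0,0,0.14,8.5],[11,-8,0,0,0,0.14,8.5],[14,-10.2,0,0,0,0.14,8.5],[15.1,-11.05,-1,0,0,0.14,8.5],[15.1,-11.05,-3,0,0,0.14,8.5],[15.1,-11.05,-5,0,0,0.14,8.5],[15.1,-11.05,-5,0,0,0.14,8.5],[15.1,-11.05,-5,0,0,0.14,8.5]]' 110; python3 /tmp/s.py
```

```text
time_s: 22.95
eef_pos: [548.0, 407.4, 110.3]
eef_rot: [-0.22, 0.975, -0.002, -0.001]
force: [1.3, 0.1, 0.2]
gripper_width: 85.5
22.95 [548.04 407.37 110.33] yawY 115.4689677411374 z [-0. -0. -1.] q [ 0.54  0.47  0.37  1.47 -0.    0.1 ] F [1.25 0.08 0.23] M [ 0.03 -0.02  0.02] 85.52344235229064
```

```bash
python3 -m crank '[[0.05,0.1,-1.5,0,0,0,8.5],[0.05,0.1,-3.5,0,0,0,8.5],[0.05,0.1,-5.5,0,0,0,8.5],[0.05,0.1,-6.7,0,0,0,8.5],[0.05,0.1,-6.9,0,0,0,8.5],[0.05,0.1,-6.9,0,0,0,5],[0.05,0.1,-6.9,0,0,0,1],[0.05,0.1,-6.9,0,0,0,1],[0.05,0.1,-6.9,0,0,0,1],[0.05,0.1,-6.9,0,0,0,1],[0.05,0.1,-6.9,0,0,0,1],[0.05,0.1,-6.9,0,0,0,1]]' 110; python3 /tmp/s.py;  python3 -m crank '[[0,0,0,0,0,-0.04,1],[0,0,0,0,0,-0.08,1],[0,0,0,0,0,-0.12,1],[0,0,0,0,0,-0.12,1]]'; python3 /tmp/s.py
```

```text
time_s: 24.15
eef_pos: [549.2, 408.4, 42.5]
eef_rot: [-0.221, 0.975, -0.002, 0.0]
force: [0.1, -1.8, 4.2]
gripper_width: 12.2
24.15 [549.22 408.37  42.52] yawY 115.47884974640496 z [ 0. -0. -1.] q [ 0.54  0.5   0.27  1.34 -0.    0.1 ] F [ 0.13 -1.79  4.23] M [-0.3  0.1  0.2] 12.165369982872711
time_s: 24.55
eef_pos: [549.2, 408.3, 42.6]
eef_rot: [-0.162, 0.987, -0.002, 0.0]
force: [0.1, -1.2, 1.7]
gripper_width: 12.2
24.55 [549.23 408.28  42.56] yawY 108.59181566088957 z [ 0. -0. -1.] q [ 0.54  0.5   0.27  1.34 -0.    0.22] F [ 0.1  -1.18  1.74] M [-0.11  0.05  0.02] 12.218299531343302
```

```bash
python3 -m crank '[[0,0,0,0,0,-0.04,1],[0,0,0,0,0,-0.08,1],[0,0,0,0,0,-0.12,1],[0,0,0,0,0,-0.12,1]]'; python3 /tmp/s.py; python3 -m crank '[[0,0,0,0,0,0.0,2],[0,0,0,0,0,0,5],[0,0,0,0,0,0,8.5],[0,0,0,0,0,0,8.5],[0,0,0,0,0,0,8.5],[0,0,2.5,0,0,0,8.5],[0,0,6,0,0,0,8.5],[0,0,10,0,0,0,8.5],[-3,2,12,0,0,0,8.5],[-7,5,12,0,0,0,8.5],[-11,8,12,0,0,0,8.5],[-15,11,12,0,0,0,8.5]]'; python3 - <<'E'
from h import *
d=np.load('fit.npy')[1]
tiles=[]
im0=optics.capture('top')[:,:,::-1].copy(); im1=optics.capture('scene')[:,:,::-1].copy()
cv2.imwrite('pics/topL.png',im0);cv2.imwrite('pics/sceneL.png',im1)
for th in(2.6,2.75,2.9):
  row=[]
  for n,im,(x0,y0) in(('top',im0,(95,165)),('scene',im1,(370,240))):
    w,h,s=40,40,7
    c=cv2.resize(im[y0:y0+h,x0:x0+w],None,fx=s,fy=s,interpolation=cv2.INTER_CUBIC)
    a=-th; q=[[33,7],[33,-7],[-33,-7],[-33,7]]
    P=[[np.cos(a)*x-np.sin(a)*y,np.sin(a)*x+np.cos(a)*y,67] for x,y in q]
    uv=(proj(n,frame(d[:2],d[2],P))-[x0,y0]+.5)*s
    cv2.polylines(c,[uv.astype(int)],True,(0,0,255),1); row.append(c)
  tiles.append(np.vstack(row))
cv2.imwrite('pics/q2.png',np.hstack(tiles))
crop('top','r.png',95,150,160,100,im0,s=5)
crop('scene','r2.png',260,195,150,110,im1,s=5)
E
```

```text
time_s: 24.95
eef_pos: [549.3, 408.1, 42.5]
eef_rot: [-0.102, 0.995, -0.002, -0.0]
force: [0.0, -2.3, 0.9]
gripper_width: 12.1
24.95 [549.25 408.14  42.53] yawY 101.73631012330365 z [ 0. -0. -1.] q [ 0.54  0.5   0.27  1.34 -0.    0.34] F [ 0.04 -2.26  0.92] M [-0.12  0.07  0.02] 12.072056445919722
time_s: 26.15
eef_pos: [398.2, 519.1, 163.3]
eef_rot: [-0.102, 0.995, -0.002, 0.0]
force: [0.3, 1.6, -0.3]
gripper_width: 85.1
```

View pics/q2.png

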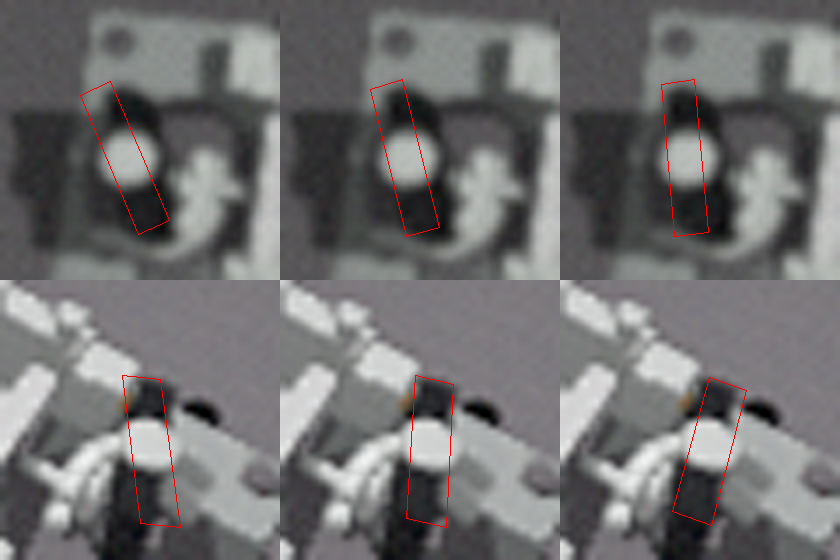

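View pics/r.png

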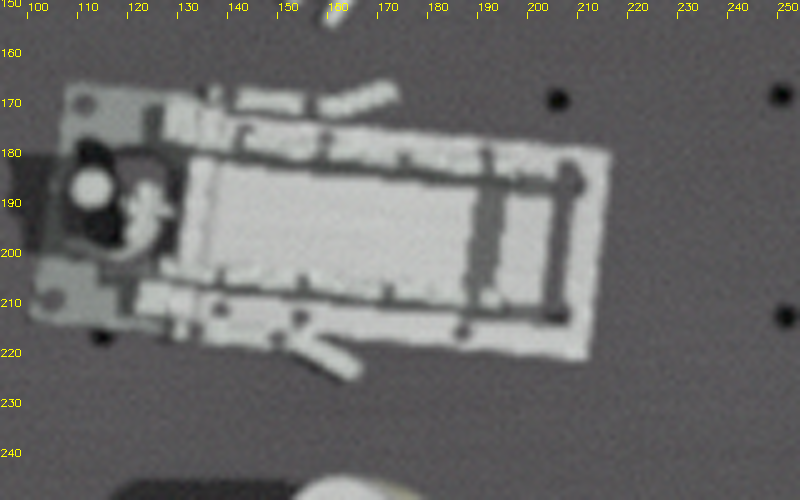

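View pics/r2.png

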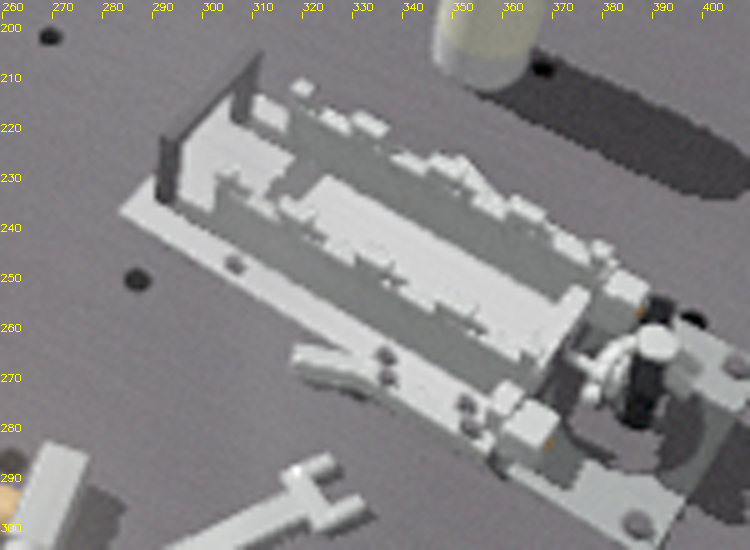

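```bash
cat > tubes.py <<'E'
from h import *
def tubes(im,roi=(285,130,130,130)):
    x,y,w,h=roi; c=im[y:y+h,x:x+w].astype(int); m=((c.min(2)>140)&(c.max(2)-c.min(2)<35)).astype(np.uint8)
    out=[]
    for k in cv2.findContours(m,cv2.RETR_EXTERNAL,cv2.CHAIN_APPROX_NONE)[0]:
        if cv2.contourArea(k)<60: continue
        b=cv2.boxPoints(cv2.minAreaRect(k)).astype(float)+[x,y]
        P=unproj('top',b,20)[:,:2]; e=[P[1]-P[0],P[2]-P[1]]; L=[np.hypot(*v) for v in e]; v=e[int(L[1]>L[0])]
        a=np.degrees(np.arctan2(v[1],v[0]))%180
        out.append((P.mean(0),a,sorted(L)))
    return out
E
python3 - <<'E'
from jf import *; from tubes import *
im=cv2.imread('pics/topL.png')
for t in tubes(im): print(t)
d=np.load('fit.npy')[1]
j0=frame(d[:2],d[2],[[0,-170,0]])[0]; jp=[j0[0],j0[1],d[2]]
print('seated pred',jp)
print(proj('top',frame(jp[:2],jp[2],[[65,-125,6],[-65,-125,6]])),[(216.5,179.9),(212.1,221.5)])
print(proj('scene',frame(jp[:2],jp[2],[[65,-125,6]])),(283.1,236.7))
j=fit([[65,-125,6],[-65,-125,6]],[(216.5,179.9),(212.1,221.5)],[[65,-125,6]],[(283.1,236.7)],(527,240,-.12))
for y in(-50,0,50,100): print('notch',y,frame(jp[:2],jp[2],[[0,y,50]]))
crop('top','u.png',290,130,130,100,im,s=6)
E
```

```text
(array([ 429.818, -201.915]), np.float64(160.6323200443819), [np.float64(20.813693577000855), np.float64(119.47892469282203)])
(array([ 447.456, -356.469]), np.float64(167.94907736921917), [np.float64(21.419304827067744), np.float64(119.0235974274973)])
(array([ 604.847, -215.643]), np.float64(6.250853537418038), [np.float64(21.09503098663568), np.float64(119.25403470377043)])
seated pred [np.float64(528.4083694682588), np.float64(240.3140573404337), np.float64(-0.12108834993707214)]
[[216.016 179.116]
 [211.196 220.671]] [(216.5, 179.9), (212.1, 221.5)]
[[282.91  237.577]] (283.1, 236.7)
jig [524.254 238.48   -0.11 ] in dock [  -3.903 -172.323] 0.01124330989064437
[[-0.068 -0.007 -0.127]
 [ 0.05   0.078  0.089]]
front [ -5.308 -47.331] handle w [[512.414 131.131  62.   ]]
notch -50 [[522.369 190.68   50.   ]]
notch 0 [[528.408 240.314  50.   ]]
notch 50 [[534.448 289.948  50.   ]]
notch 100 [[540.488 339.582  50.   ]]
```

View pics/u.png

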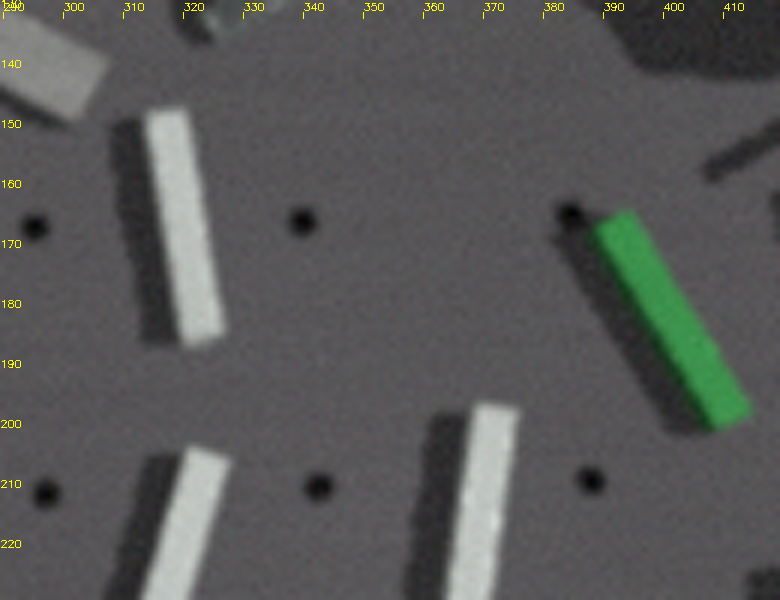

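```bash
python3 - <<'E'
from jf import *
im=cv2.imread('pics/topL.png')
d=np.load('fit.npy')[1]; j0=frame(d[:2],d[2],[[0,-170,0]])[0]; jp=[j0[0],j0[1],d[2]]
pts=[[x,y,62] for x in(-45,-35,35,45) for y in(-35,-15,15,35,65,85)]+[[x,y,6] for x in (-65,65) for y in (-125,-60,0,60)]+[[x,-125,6] for x in(-30,0,30)]
pts+=[[x,-114,68] for x in(-46,46)]+[[x,-102,68] for x in(-46,46)]
crop('top','v.png',125,165,100,65,im,proj('top',frame(jp[:2],jp[2],pts)),s=8)
im=cv2.imread('pics/sceneL.png')
crop('scene','v2.png',275,195,110,85,im,proj('scene',frame(jp[:2],jp[2],pts)),s=7)
E
```

```text
(no output)
```

View pics/v.png

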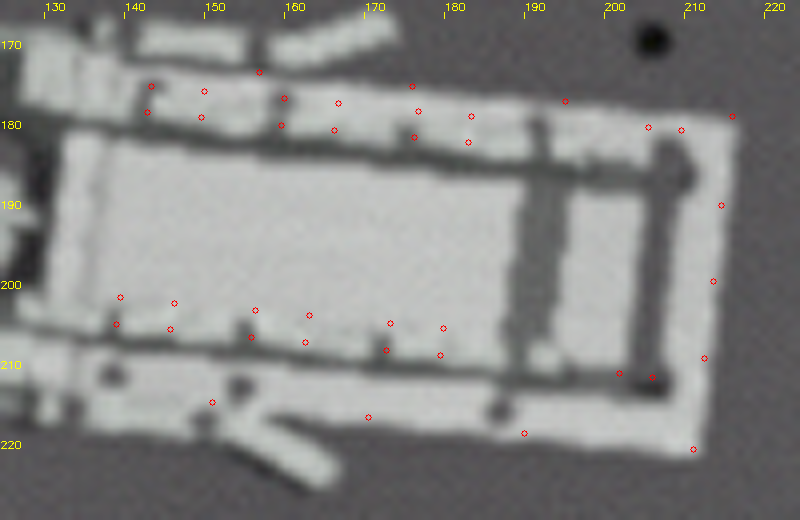

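View pics/v2.png

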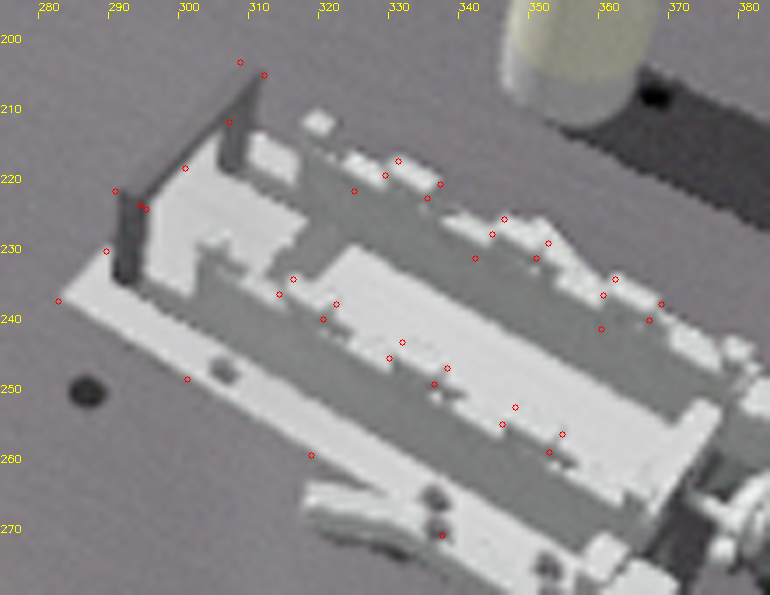

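```bash
python3 - <<'E'
from h import *
print('can',unproj('top',[[167,256]],160)); print('offcut',unproj('top',[[346,264]],15))
E
python3 -m crank '[[0.5,-1,2,0,0,-0.05,8.5],[2,-4,5,0,0,-0.1,8.5],[4,-8,8,0,0,-0.15,8.5],[6,-12.5,9,0,0,-0.2,8.5],[8,-17,9,0,0,-0.25,8.5],[9,-21.5,9,0,0,-0.3,8.5],[10,-26,9,0,0,-0.35,8.5],[10,-30.5,9,0,0,-0.4,8.5],[10,-35,9,0,0,-0.45,8.5],[10,-39.5,9,0,0,-0.5,8.5],[9,-44,9,0,0,-0.54,8.5],[8,-48,9,0,0,-0.54,8.5]]' 60; python3 /tmp/s.py
```

```text
can [[341.06267785 226.14062855 160.        ]]
offcut [[ 308.56229203 -277.37337256   15.        ]]
time_s: 27.45
eef_pos: [473.1, 39.5, 253.2]
eef_rot: [0.164, 0.987, -0.001, -0.001]
force: [0.6, -0.1, -0.5]
gripper_width: 84.9
27.45 [473.13  39.47 253.16] yawY 71.16886831579558 z [-0. -0. -1.] q [-0.06 -0.07  0.02  1.67 -0.    0.27] F [ 0.6  -0.11 -0.54] M [-0.05 -0.02  0.  ] 84.94434161346727
```

```bash
python3 - <<'E'
from tubes import *
for t in tubes(optics.capture('top')[:,:,::-1]): print(t)
E
python3 -m crank '[[-0.5,-3,-1,0,0,0,8.5],[-1.2,-7,-3,0,0,-0.01,8.5],[-2,-11.5,-6,0,0,-0.01,8.5],[-2.9,-16,-9,0,0,-0.01,8.5],[-3.6,-20,-12,0,0,-0.01,8.5],[-4.1,-22.8,-14,0,0,-0.01,8.5],[-4.3,-24,-15.5,0,0,-0.01,8.5],[-4.33,-24.14,-16,0,0,-0.01,8.5],[-4.33,-24.14,-16,0,0,-0.01,8.5],[-4.33,-24.14,-16,0,0,-0.01,8.5]]'; python3 /tmp/s.py
```

```text
(array([ 429.77262993, -202.05104871]), np.float64(160.6323252867566), [np.float64(21.102531144097373), np.float64(119.47892038941072)])
(array([ 447.886297  , -356.56152599]), np.float64(167.94908641010747), [np.float64(21.421820090906706), np.float64(119.90338660459564)])
(array([ 605.43476042, -215.89722187]), np.float64(5.881706512774997), [np.float64(21.2619187132378), np.float64(121.37559790745999)])
time_s: 28.5
eef_pos: [429.3, -206.7, 94.6]
eef_rot: [0.17, 0.985, -0.004, -0.001]
force: [0.3, -0.2, 1.0]
gripper_width: 85.3
28.5 [ 429.28 -206.69   94.64] yawY 70.40089527728415 z [-0.   -0.01 -1.  ] q [-0.58 -0.07 -0.29  1.35 -0.01 -0.24] F [ 0.32 -0.15  1.03] M [-0.03 -0.02  0.05] 85.31729174273383
```

```bash
python3 -m crank '[[0.05,0.48,0,0,0,0,8.5],[0.05,0.48,-1.5,0,0,0,8.5],[0.05,0.48,-4,0,0,0,8.5],[0.05,0.48,-6.5,0,0,0,8.5],[0.05,0.48,-8.2,0,0,0,8.5],[0.05,0.48,-8.8,0,0,0,8.5],[0.05,0.48,-8.9,0,0,0,8.5],[0.05,0.48,-8.9,0,0,0,8.5]]'; python3 /tmp/s.py; python3 - <<'E'
from h import *
crop('scene','w2.png',160,130,130,90,s=6)
E
```

```text
time_s: 29.3
eef_pos: [430.8, -202.0, 6.9]
eef_rot: [0.17, 0.985, -0.004, 0.0]
force: [-1.0, 0.1, 1.2]
gripper_width: 85.2
29.3 [ 430.83 -202.      6.92] yawY 70.44502171838526 z [-0.   -0.01 -1.  ] q [-0.57 -0.01 -0.41  1.16 -0.01 -0.23] F [-0.98  0.05  1.16] M [ 0.05  0.04 -0.02] 85.16274140287223
```

View pics/w2.png

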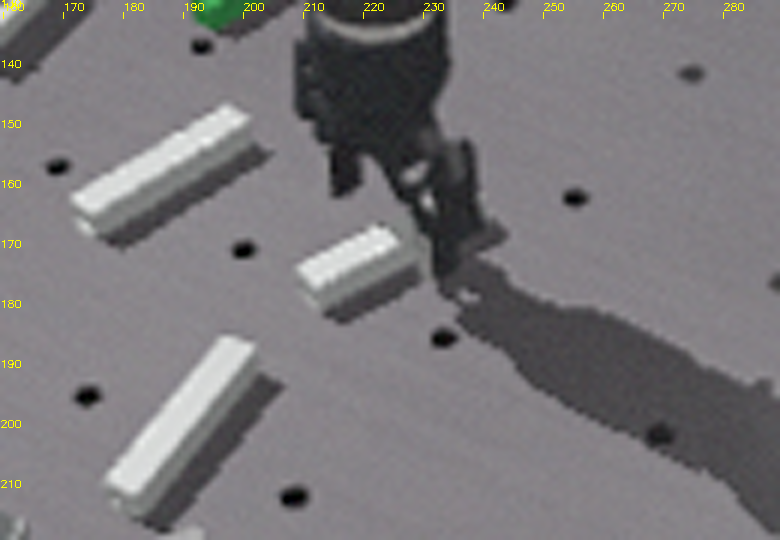

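```bash
python3 -m crank '[[0,0,-0.2,0,0,0,5],[0,0,-0.2,0,0,0,1.5],[0,0,-0.2,0,0,0,1.5],[0,0,-0.2,0,0,0,1.5],[0,0,-0.2,0,0,0,1.5],[0,0,-0.2,0,0,0,1.5]]' 60; python3 /tmp/s.py; python3 -m crank '[[0,0,1,0,0,0,1.5],[0,0,3,0,0,0,1.5],[0,0,6,0,0,0,1.5],[0,0,10,0,0,0,1.5],[0,0,13.5,0,0,0,1.5],[0,0,15,0,0,0,1.5],[0,0,15,0,0,0,1.5]]'; python3 /tmp/s.py
```

```text
time_s: 29.95
eef_pos: [431.3, -202.5, 5.6]
eef_rot: [0.17, 0.985, -0.005, 0.001]
force: [-0.3, 0.9, 2.8]
gripper_width: 18.2
29.95 [ 431.35 -202.53    5.62] yawY 70.42593987289533 z [ 0.   -0.01 -1.  ] q [-0.57 -0.01 -0.41  1.16 -0.01 -0.23] F [-0.31  0.93  2.79] M [ 0.03 -0.03 -0.02] 18.24738211264348
time_s: 30.65
eef_pos: [432.9, -203.5, 158.3]
eef_rot: [0.17, 0.985, -0.006, 0.004]
force: [-0.1, -1.1, -2.0]
gripper_width: 18.4
30.65 [ 432.89 -203.54  158.35] yawY 70.42144904994632 z [ 0.01 -0.01 -1.  ] q [-0.57 -0.09 -0.18  1.47 -0.01 -0.23] F [-0.1  -1.12 -2.01] M [0.   0.02 0.01] 18.4101026124032
```

```bash
python3 -m crank '[[0.3,1,0,0,0,0.02,1.5],[1.2,3.5,0,0,0,0.05,1.5],[2.4,7.5,0,0,0,0.08,1.5],[3.8,12,0,0.01,0.01,0.11,1.5],[5.2,16.5,0,0.01,0.01,0.14,1.5],[6.6,21,0,0.01,0.01,0.17,1.5],[8,25.5,0,0.01,0.01,0.2,1.5],[9.2,30,0,0.01,0.01,0.22,1.5],[10,34.5,0,0.01,0.01,0.22,1.5],[10.5,39,0,0.01,0.01,0.22,1.5],[10.76,43.5,0,0.01,0.01,0.22,1.5],[10.76,46,0,0.01,0.01,0.22,1.5]]'; python3 /tmp/s.py
```

```text
time_s: 31.85
eef_pos: [538.0, 260.2, 154.5]
eef_rot: [0.059, 0.998, -0.002, -0.004]
force: [-0.1, -0.9, -2.1]
gripper_width: 18.5
31.85 [538.05 260.2  154.52] yawY 83.26780698044605 z [-0.01 -0.   -1.  ] q [0.34 0.24 0.16 1.5  0.   0.46] F [-0.1  -0.93 -2.13] M [ 0.01 -0.01  0.05] 18.453371891330345
```

```bash
python3 -m crank '[[0.1,3,0,0,0,0,1.5],[0.2,5.5,0,0,0,0,1.5],[0.24,7.2,0,0,0,0,1.5],[0.24,7.93,-1,0,0,0,1.5],[0.24,7.93,-3,0,0,0,1.5],[0.24,7.93,-5,0,0,0,1.5],[0.24,7.93,-6,0,0,0,1.5],[0.24,7.93,-6,0,0,0,1.5],[0.24,7.93,-6,0,0,0,1.5]]'; python3 /tmp/s.py; python3 - <<'E'
from h import *
crop('scene','x2.png',290,180,130,100,s=6)
E
```

```text
time_s: 32.75
eef_pos: [540.0, 339.0, 93.9]
eef_rot: [0.059, 0.998, -0.002, -0.005]
force: [0.1, 0.7, -0.0]
gripper_width: 18.2
32.75 [539.97 339.    93.86] yawY 83.25446242935716 z [-0.01 -0.   -1.  ] q [0.45 0.36 0.19 1.41 0.   0.57] F [ 0.11  0.71 -0.04] M [ 0.03 -0.01 -0.03] 18.22123864747586
```

View pics/x2.png

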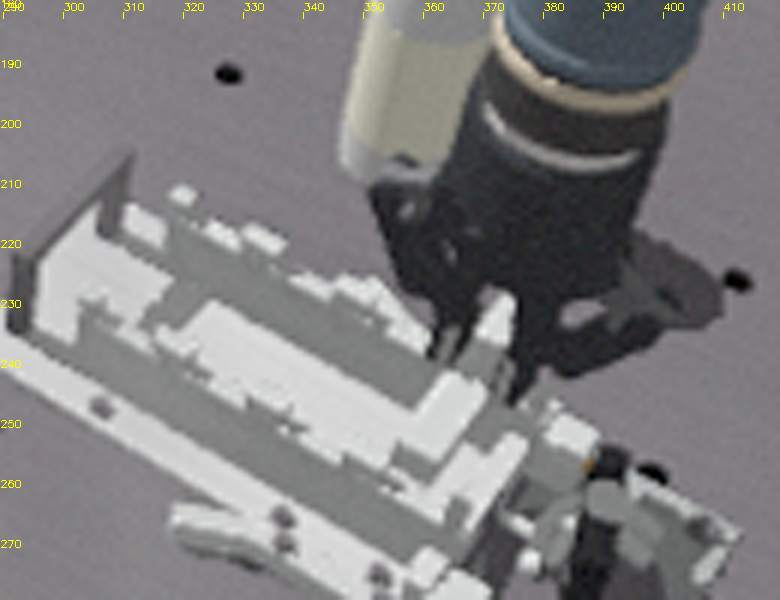

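```bash
python3 -m crank '[[0.05,0.05,-1,0,0,0,1.5],[0.05,0.05,-2.2,0,0,0,1.5],[0.05,0.05,-3.2,0,0,0,1.5],[0.05,0.05,-3.7,0,0,0,1.5],[0.05,0.05,-3.75,0,0,0,1.5],[0.05,0.05,-3.75,0,0,0,1.5]]'; python3 /tmp/s.py; python3 - <<'E'
from h import *
crop('scene','y2.png',310,200,100,80,s=7)
E
```

```text
time_s: 33.4
eef_pos: [541.2, 339.9, 57.3]
eef_rot: [0.059, 0.998, -0.002, -0.004]
force: [-0.3, -0.0, -1.3]
gripper_width: 18.1
33.4 [541.18 339.85  57.31] yawY 83.2525276691175 z [-0.01 -0.   -1.  ] q [0.46 0.38 0.14 1.34 0.   0.57] F [-0.33 -0.01 -1.29] M [-0.02  0.01 -0.01] 18.14066777784836
```

View pics/y2.png

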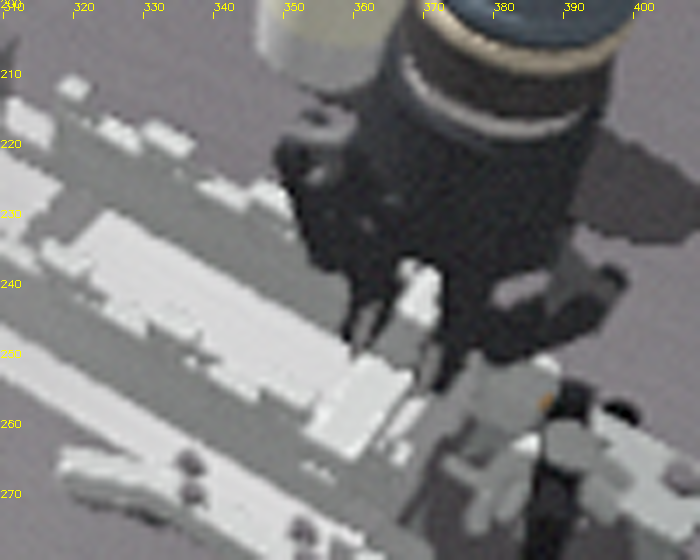

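```bash
python3 -m crank '[[-0.05,0,-0.1,0,0,0,1.5],[-0.05,0,-0.15,0,0,0,1.5],[-0.05,0,-0.15,0,0,0,1.5]]'; python3 /tmp/s.py; python3 -m crank '[[0,0,0,0,0,0,2.5],[0,0,0,0,0,0,3.5],[0,0,0,0,0,0,3.5],[0,0,1,0,0,0,3.5],[0,0,3,0,0,0,3.5],[0,0,6,0,0,0,3.5],[0,0,9.5,0,0,0,5],[0,-3,11,0,0,0,8],[-0.5,-7,11,0,0,0,8.5],[-1,-11.5,11,0,0,0,8.5],[-2,-16,11,0,0,0,8.5],[-3,-20,11,0,0,0,8.5]]'; python3 /tmp/s.py; python3 - <<'E'
from h import *
crop('scene','z2.png',290,180,130,100,s=6)
im=optics.capture('top')[:,:,::-1].copy()
from tubes import tubes
for t in tubes(im): print(t)
crop('top','z.png',95,150,150,100,im,s=5)
E
```

```text
time_s: 33.75
eef_pos: [540.9, 340.0, 56.1]
eef_rot: [0.059, 0.998, -0.001, -0.004]
force: [-0.6, 0.3, -1.7]
gripper_width: 18.4
33.75 [540.88 339.97  56.11] yawY 83.25348948172265 z [-0.01 -0.   -1.  ] q [0.46 0.38 0.14 1.34 0.   0.57] F [-0.65  0.28 -1.71] M [-0.03 -0.04  0.02] 18.360602581719494
time_s: 34.95
eef_pos: [510.8, 138.1, 167.3]
eef_rot: [0.059, 0.998, -0.001, -0.003]
force: [0.6, -0.4, 0.7]
gripper_width: 84.8
34.95 [510.75 138.15 167.33] yawY 83.24265931956518 z [-0.01 -0.   -1.  ] q [ 0.14  0.06 -0.01  1.5  -0.    0.26] F [ 0.59 -0.43  0.66] M [-0.   -0.04 -0.02] 84.79203690541686
(array([ 447.71370754, -356.30717848]), np.float64(167.9523792379657), [np.float64(21.850440652163226), np.float64(120.33001753175796)])
(array([ 569.8703108 , -180.19211163]), np.float64(7.382414397132976), [np.float64(21.441720667784598), np.float64(120.72928998392241)])
```

View pics/z2.png

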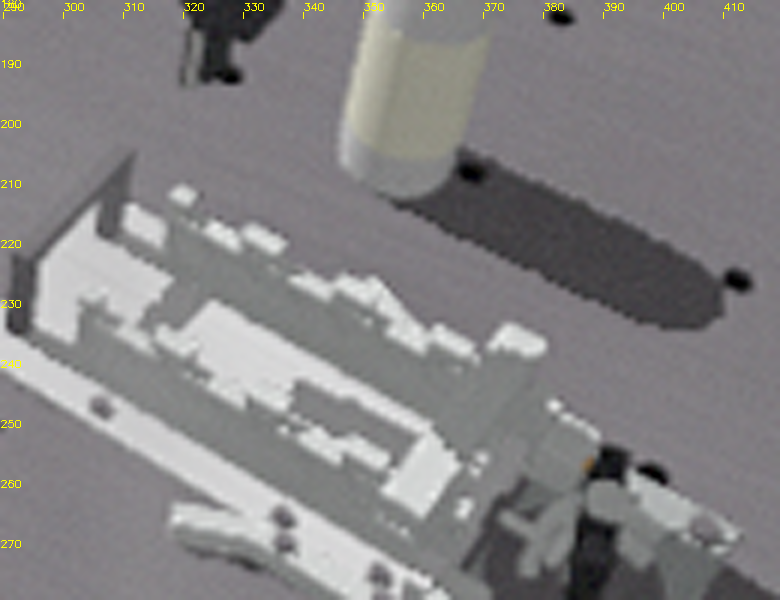

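View pics/z.png

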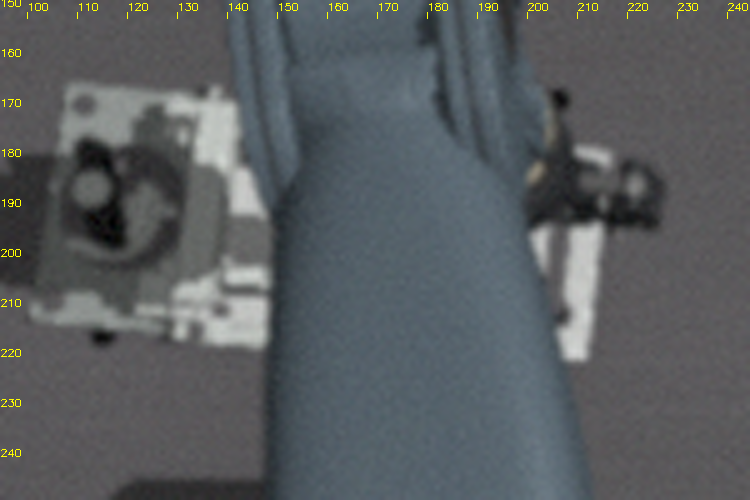

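```bash
python3 -m crank '[[0.3,-1.5,0,0,0,0.03,8.5],[0.9,-5,0,0,-0.01,0.07,8.5],[1.7,-9,0,0,-0.01,0.11,8.5],[2.5,-13.5,0,0,-0.01,0.15,8.5],[3.3,-18,0,0,-0.01,0.19,8.5],[4.1,-22.5,-1,0,-0.01,0.22,8.5],[4.9,-26.5,-3,0,-0.01,0.247,8.5],[5.5,-29.5,-5,0,-0.01,0.247,8.5],[5.8,-31.2,-7,0,-0.01,0.247,8.5],[5.91,-31.83,-8,0,-0.01,0.247,8.5],[5.91,-31.83,-8,0,-0.01,0.247,8.5],[5.91,-31.83,-8,0,-0.01,0.247,8.5]]'; python3 /tmp/s.py; python3 - <<'E'
from tubes import *
im=optics.capture('top')[:,:,::-1].copy()
for t in tubes(im): print(t)
crop('top','z3.png',95,150,150,100,im,s=5)
E
```

```text
time_s: 36.25
eef_pos: [569.5, -181.4, 88.1]
eef_rot: [-0.062, 0.998, -0.002, 0.002]
force: [-0.3, -0.5, 0.7]
gripper_width: 85.1
36.25 [ 569.47 -181.38   88.06] yawY 97.14937913406462 z [ 0. -0. -1.] q [-0.42  0.25  0.03  1.35 -0.   -0.54] F [-0.29 -0.53  0.68] M [-0.01  0.01  0.02] 85.12363407530468
(array([ 447.8931993 , -356.56278125]), np.float64(167.9523702664157), [np.float64(22.279995373952985), np.float64(120.76994977584098)])
```

View pics/z3.png

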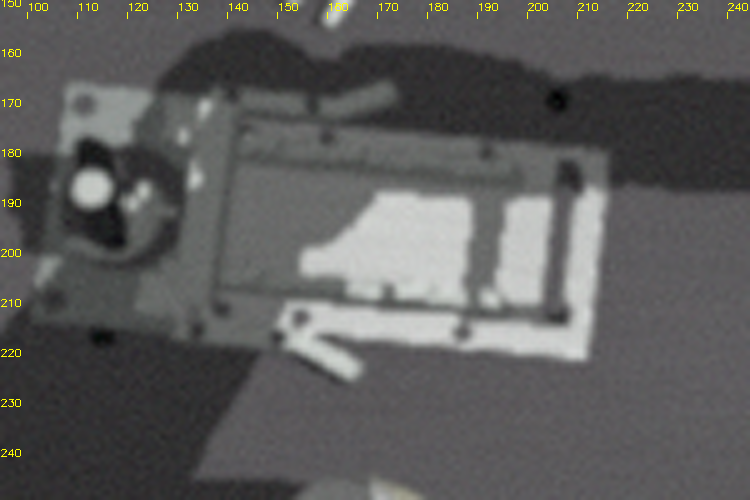

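```bash
python3 -m crank '[[0.04,0.1,-1.5,0,0,0,8.5],[0.04,0.1,-4,0,0,0,8.5],[0.04,0.1,-6.5,0,0,0,8.5],[0.04,0.1,-8,0,0,0,8.5],[0.04,0.1,-8.25,0,0,0,8.5],[0.04,0.1,-8.25,0,0,0,8.5],[0.04,0.1,-8.25,0,0,0,5],[0.04,0.1,-8.25,0,0,0,1.5],[0.04,0.1,-8.25,0,0,0,1.5],[0.04,0.1,-8.25,0,0,0,1.5],[0.04,0.1,-8.25,0,0,0,1.5],[0.04,0.1,-8.25,0,0,0,1.5]]' 60; python3 /tmp/s.py; python3 -m crank '[[0,0,1,0,0,0,1.5],[0,0,3,0,0,0,1.5],[0,0,6,0,0,0,1.5],[0,0,10,0,0,0,1.5],[0,0,13.5,0,0,0,1.5],[0,0,15,0,0,0,1.5],[0,0,15,0,0,0,1.5]]'; python3 /tmp/s.py
```

```text
time_s: 37.5
eef_pos: [570.9, -180.7, 7.1]
eef_rot: [-0.063, 0.998, -0.003, 0.003]
force: [-1.0, -0.0, 1.7]
gripper_width: 18.2
37.5 [ 570.89 -180.73    7.06] yawY 97.16836422642822 z [ 0.01 -0.01 -1.  ] q [-0.42  0.3  -0.07  1.2  -0.   -0.54] F [-1.03 -0.05  1.7 ] M [ 0.03  0.05 -0.04] 18.21143804088477
time_s: 38.2
eef_pos: [572.6, -181.5, 160.3]
eef_rot: [-0.063, 0.998, -0.004, 0.006]
force: [-0.1, 0.1, -1.2]
gripper_width: 18.5
38.2 [ 572.61 -181.48  160.28] yawY 97.16748531347577 z [ 0.01 -0.01 -1.  ] q [-0.42  0.23  0.15  1.49 -0.   -0.54] F [-0.09  0.09 -1.24] M [-0.05  0.04  0.02] 18.512607054843755
```

```bash
python3 -m crank '[[-0.1,1,0,0,0,-0.02,1.5],[-0.4,3.5,0,0,0,-0.05,1.5],[-0.8,7.5,0,0.01,0.01,-0.08,1.5],[-1.3,12,0,0.01,0.01,-0.12,1.5],[-1.8,16.5,0,0.01,0.01,-0.16,1.5],[-2.3,21,0,0.01,0.01,-0.2,1.5],[-2.8,25.5,0,0.01,0.01,-0.23,1.5],[-3.3,30,0,0.01,0.01,-0.246,1.5],[-3.8,34.5,0,0.01,0.01,-0.246,1.5],[-4.2,38.5,0,0.01,0.01,-0.246,1.5],[-4.4,41,0,0.01,0.01,-0.246,1.5],[-4.47,42.17,0,0.01,0.01,-0.246,1.5]]'; python3 /tmp/s.py
```

```text
time_s: 39.4
eef_pos: [525.7, 242.1, 156.9]
eef_rot: [0.059, 0.998, -0.0, -0.002]
force: [0.2, -0.7, -0.6]
gripper_width: 18.1
39.4 [525.71 242.13 156.94] yawY 83.25476102075669 z [-0. -0. -1.] q [0.32 0.19 0.1  1.49 0.   0.43] F [ 0.18 -0.69 -0.55] M [-0.02 -0.02 -0.01] 18.078461404976746
```

```bash
python3 -m crank '[[0.2,-0.15,0,0,0,0,1.5],[0.2,-0.18,-1,0,0,0,1.5],[0.2,-0.18,-3,0,0,0,1.5],[0.2,-0.18,-5,0,0,0,1.5],[0.2,-0.18,-6.2,0,0,0,1.5],[0.2,-0.18,-6.5,0,0,0,1.5],[0.2,-0.18,-6.5,0,0,0,1.5]]'; python3 /tmp/s.py; python3 - <<'E'
from h import *
crop('scene','aa.png',290,180,130,100,s=6)
E
```

```text
time_s: 40.1
eef_pos: [527.4, 239.2, 91.1]
eef_rot: [0.06, 0.998, -0.001, -0.003]
force: [0.4, 0.3, -0.7]
gripper_width: 18.3
40.1 [527.39 239.25  91.11] yawY 83.17712933929916 z [-0.01 -0.   -1.  ] q [ 0.31  0.21 -0.    1.36  0.    0.43] F [ 0.38  0.3  -0.74] M [ 0.02  0.02 -0.07] 18.325306124315745
```

View pics/aa.png

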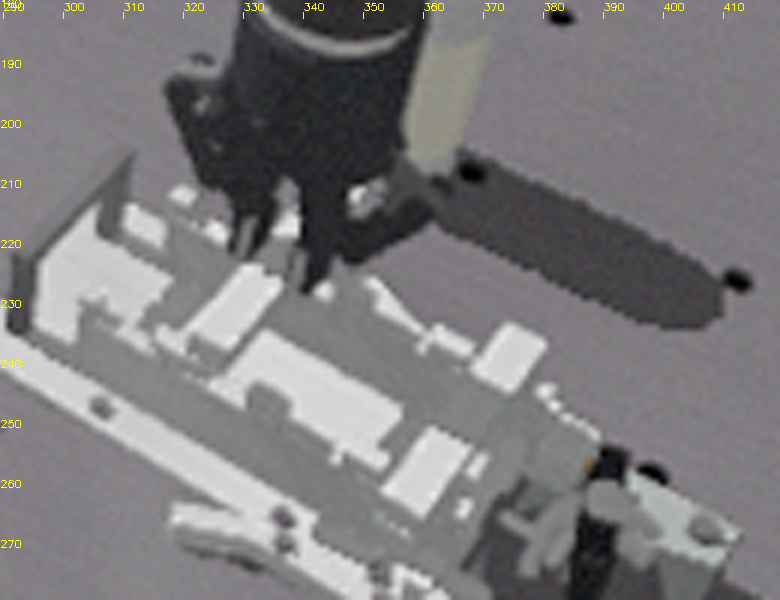

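```bash
python3 -m crank '[[0.05,0.1,-1,0,0,0,1.5],[0.05,0.1,-2.2,0,0,0,1.5],[0.05,0.1,-3,0,0,0,1.5],[0.05,0.1,-3.4,0,0,0,1.5],[0.05,0.1,-3.4,0,0,0,1.5],[0.05,0.1,-3.4,0,0,0,1.5]]'; python3 /tmp/s.py; python3 - <<'E'
from h import *
crop('scene','ab.png',290,180,130,100,s=6)
E
```

```text
time_s: 40.75
eef_pos: [528.5, 240.8, 58.0]
eef_rot: [0.059, 0.998, -0.0, -0.002]
force: [-0.5, 0.8, -1.3]
gripper_width: 18.0
40.75 [528.53 240.81  58.01] yawY 83.20796557139366 z [-0. -0. -1.] q [ 0.31  0.23 -0.05  1.3   0.    0.43] F [-0.49  0.76 -1.35] M [-0.01 -0.08 -0.01] 18.016843959018935
```

View pics/ab.png

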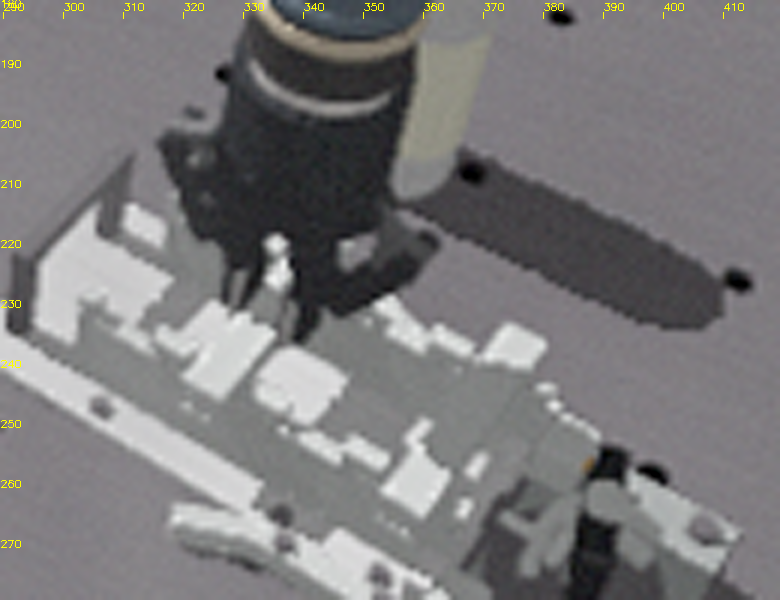

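```bash
python3 -m crank '[[-0.05,-0.05,-0.08,0,0,0,1.5],[-0.05,-0.05,-0.08,0,0,0,1.5],[-0.05,-0.05,-0.08,0,0,0,2.5],[-0.05,-0.05,-0.08,0,0,0,3.5],[-0.05,-0.05,-0.08,0,0,0,3.5],[0,0,1,0,0,0,3.5],[0,0,3,0,0,0,3.5],[0,0,6,0,0,0,3.5],[0,0,9.5,0,0,0,4],[0,-3,11,0,0,0,8],[-0.5,-7,11,0,0,-0.02,8.5],[-1,-11.5,11,0,0,-0.05,8.5]]'; python3 /tmp/s.py;  python3 -m crank '[[-0.4,-4,0,0,0,-0.02,8.5],[-1,-8.5,0,0,0,-0.04,8.5],[-1.8,-13,0,0,0,-0.04,8.5],[-2.8,-17.5,0,0,0,-0.04,8.5],[-3.5,-21.5,0,0,0,-0.04,8.5],[-4,-24,0,0,0,-0.04,8.5]]'; python3 /tmp/s.py; python3 - <<'E'
from tubes import *
crop('scene','ac.png',275,180,130,100,s=6)
im=optics.capture('top')[:,:,::-1].copy()
for t in tubes(im): print(t)
crop('top','ac1.png',120,155,110,75,im,s=7)
E
```

```text
time_s: 42.0
eef_pos: [519.5, 125.5, 170.5]
eef_rot: [0.084, 0.997, -0.0, 0.0]
force: [1.0, -1.2, 0.0]
gripper_width: 81.0
42.0 [519.53 125.51 170.5 ] yawY 80.41419088517658 z [ 0. -0. -1.] q [ 0.11  0.07 -0.    1.5  -0.    0.28] F [ 0.97 -1.2   0.04] M [-0.03 -0.05  0.  ] 80.98477370804602
time_s: 42.6
eef_pos: [479.1, -117.3, 171.8]
eef_rot: [0.105, 0.994, -0.001, 0.001]
force: [0.3, -0.1, -0.2]
gripper_width: 85.1
42.6 [ 479.14 -117.29  171.78] yawY 77.9760442085794 z [ 0. -0. -1.] q [-0.38 -0.04 -0.11  1.5  -0.   -0.17] F [ 0.26 -0.1  -0.19] M [ 0.08  0.04 -0.01] 85.11952368191298
(array([ 447.89319816, -356.5628274 ]), np.float64(167.9523699143694), [np.float64(22.27999535368722), np.float64(120.76994991501927)])
```

View pics/ac.png

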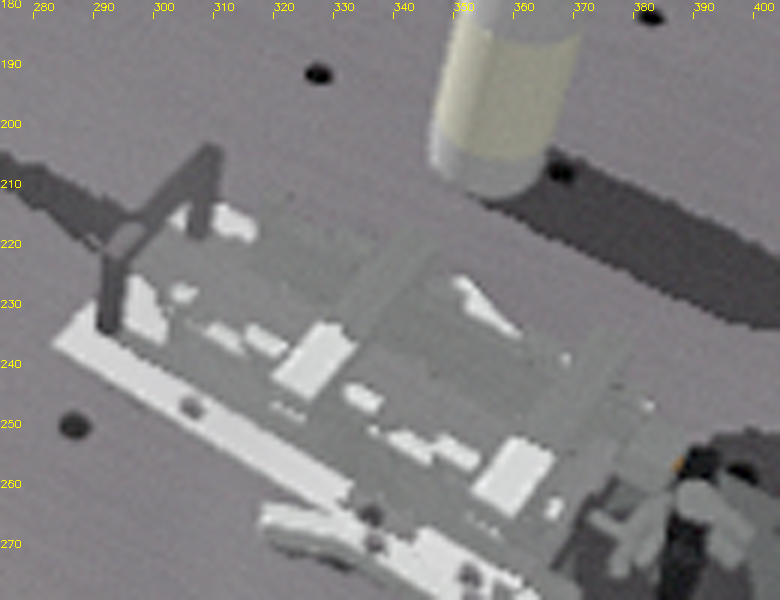

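View pics/ac1.png

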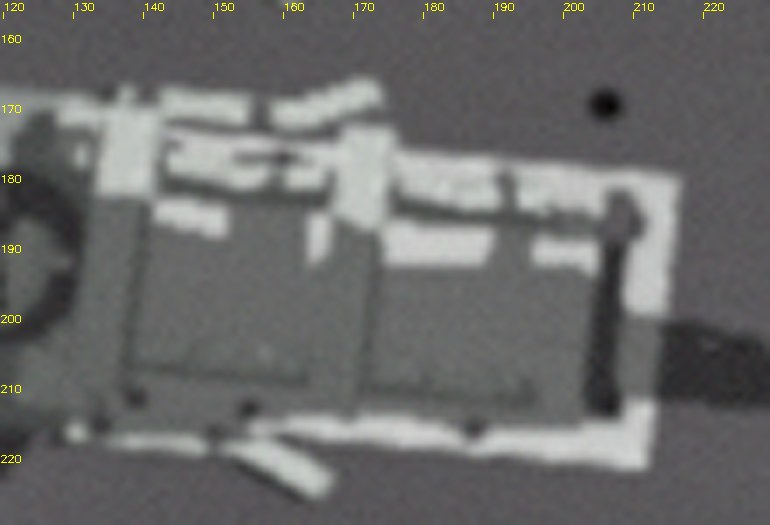

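```bash
python3 -m crank '[[-0.2,-1.5,0,0,0,0,8.5],[-0.7,-5,-1,0,0,0,8.5],[-1.2,-9,-2,0,0,0,8.5],[-1.8,-13.5,-4,0,0,0,8.5],[-2.4,-18,-6,0,0,0,8.5],[-2.8,-21.5,-7.5,0,0,0,8.5],[-3.1,-23.5,-8,0,0,0,8.5],[-3.12,-23.93,-8,0,0,0,8.5],[-3.12,-23.93,-8,0,0,0,8.5],[-3.12,-23.93,-8,0,0,0,8.5]]'; python3 /tmp/s.py
```

```text
time_s: 43.7
eef_pos: [449.1, -355.9, 92.9]
eef_rot: [0.105, 0.994, -0.001, 0.002]
force: [-0.6, 0.7, -0.7]
gripper_width: 85.0
43.7 [ 449.11 -355.86   92.91] yawY 77.92775396569156 z [ 0. -0. -1.] q [-0.79  0.18 -0.03  1.35  0.   -0.58] F [-0.64  0.72 -0.68] M [0.06 0.01 0.04] 84.96931232736817
```

```bash
python3 -m crank '[[-0.1,-0.07,-1.5,0,0,0,8.5],[-0.1,-0.07,-4,0,0,0,8.5],[-0.1,-0.07,-6.5,0,0,0,8.5],[-0.1,-0.07,-8.3,0,0,0,8.5],[-0.1,-0.07,-8.7,0,0,0,8.5],[-0.1,-0.07,-8.7,0,0,0,8.5],[-0.1,-0.07,-8.7,0,0,0,5],[-0.1,-0.07,-8.7,0,0,0,1.5],[-0.1,-0.07,-8.7,0,0,0,1.5],[-0.1,-0.07,-8.7,0,0,0,1.5],[-0.1,-0.07,-8.7,0,0,0,1.5],[-0.1,-0.07,-8.7,0,0,0,1.5]]' 60; python3 /tmp/s.py; python3 -m crank '[[0,0,1,0,0,0,1.5],[0,0,3,0,0,0,1.5],[0,0,6,0,0,0,1.5],[0,0,10,0,0,0,1.5],[0,0,13.5,0,0,0,1.5],[0,0,15,0,0,0,1.5],[0,0,15,0,0,0,1.5]]'; python3 /tmp/s.py
```

```text
time_s: 44.9
eef_pos: [448.6, -357.2, 6.9]
eef_rot: [0.105, 0.994, -0.001, 0.002]
force: [0.1, -0.5, 3.6]
gripper_width: 18.4
44.9 [ 448.64 -357.2     6.87] yawY 77.92185473489802 z [ 0. -0. -1.] q [-0.79  0.24 -0.14  1.19  0.   -0.58] F [ 0.15 -0.5   3.6 ] M [-0.01  0.03 -0.01] 18.355394600325944
time_s: 45.6
eef_pos: [450.0, -358.5, 160.0]
eef_rot: [0.105, 0.994, -0.003, 0.005]
force: [0.2, 0.5, -1.7]
gripper_width: 18.3
45.6 [ 449.96 -358.51  159.97] yawY 77.92102949301717 z [ 0.01 -0.01 -1.  ] q [-0.79  0.16  0.08  1.48  0.   -0.58] F [ 0.21  0.48 -1.71] M [-0.05 -0.   -0.01] 18.269967102545387
```

```bash
python3 -m crank '[[0.2,1,0,0,0,0.01,1.5],[0.6,3.5,0,0,0,0.02,1.5],[1.2,7.5,0,0.01,0.01,0.03,1.5],[1.8,12,0,0.01,0.01,0.05,1.5],[2.4,16.5,0,0.01,0.01,0.07,1.5],[3,21,0,0.01,0.01,0.09,1.5],[3.6,25.5,0,0.01,0.01,0.09,1.5],[4.2,30,0,0.01,0.01,0.09,1.5],[4.8,34.5,0,0.01,0.01,0.09,1.5],[5.4,39,0,0.01,0.01,0.09,1.5],[6,43.5,0,0.01,0.01,0.09,1.5],[6.5,47,0,0.01,0.01,0.09,1.5]]'; python3 /tmp/s.py
```

```text
time_s: 46.8
eef_pos: [512.5, 114.5, 156.7]
eef_rot: [0.059, 0.998, 0.001, -0.004]
force: [0.6, 0.2, -1.4]
gripper_width: 18.0
46.8 [512.54 114.54 156.69] yawY 83.21140288550585 z [-0.01  0.   -1.  ] q [ 0.09  0.05 -0.05  1.48  0.    0.21] F [ 0.63  0.17 -1.41] M [-0.09 -0.04 -0.03] 18.02757657315001
```

```bash
python3 -m crank '[[0.3,3,0,0,0,0,1.5],[0.7,5.5,0,0,0,0,1.5],[0.9,7.2,0,0,0,0,1.5],[0.92,7.62,-1,0,0,0,1.5],[0.92,7.62,-3,0,0,0,1.5],[0.92,7.62,-5,0,0,0,1.5],[0.92,7.62,-6.2,0,0,0,1.5],[0.92,7.62,-6.5,0,0,0,1.5],[0.92,7.62,-6.5,0,0,0,1.5],[0.92,7.62,-6.5,0,0,0,1.5]]'; python3 /tmp/s.py; python3 - <<'E'
from h import *
crop('scene','ad.png',275,180,130,100,s=6)
E
```

```text
time_s: 47.8
eef_pos: [522.4, 190.5, 92.6]
eef_rot: [0.059, 0.998, 0.002, -0.003]
force: [-0.8, 0.2, -0.3]
gripper_width: 18.2
47.8 [522.37 190.54  92.58] yawY 83.18267682672534 z [-0.01  0.   -1.  ] q [ 0.23  0.15 -0.07  1.36  0.    0.35] F [-0.75  0.15 -0.26] M [ 0.05  0.05 -0.02] 18.158194961404483
```

View pics/ad.png

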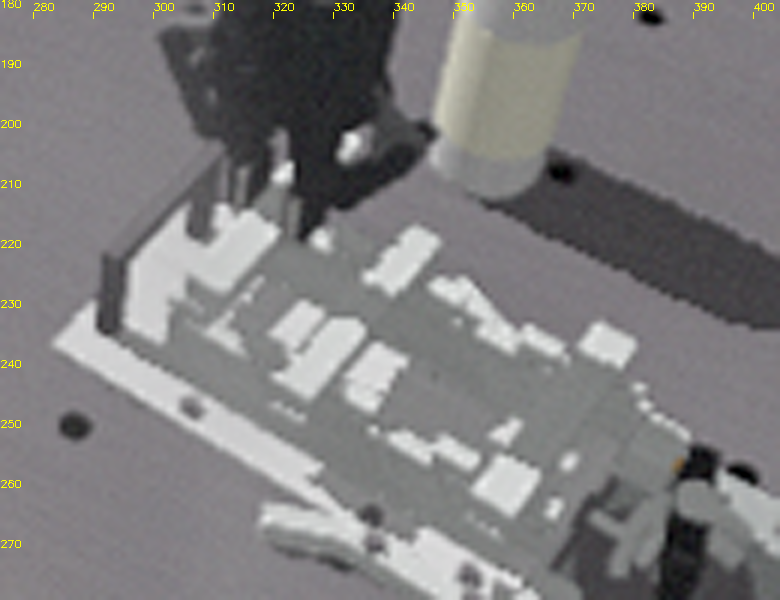

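```bash
python3 -m crank '[[-0.07,0,-1,0,0,0,1.5],[-0.07,0,-2.2,0,0,0,1.5],[-0.07,0,-3.1,0,0,0,1.5],[-0.07,0,-3.5,0,0,0,1.5],[-0.07,0,-3.5,0,0,0,1.5],[-0.07,0,-3.5,0,0,0,1.5]]'; python3 /tmp/s.py; python3 - <<'E'
from h import *
crop('scene','ae.png',275,180,130,100,s=6)
E
```

```text
time_s: 48.45
eef_pos: [521.8, 190.7, 57.5]
eef_rot: [0.059, 0.998, 0.002, -0.003]
force: [-0.4, -0.1, -1.2]
gripper_width: 18.4
48.45 [521.79 190.68  57.51] yawY 83.19371846035976 z [-0.01  0.   -1.  ] q [ 0.23  0.16 -0.12  1.29  0.    0.35] F [-0.41 -0.09 -1.2 ] M [ 0.04  0.   -0.01] 18.365894961635703
```

View pics/ae.png

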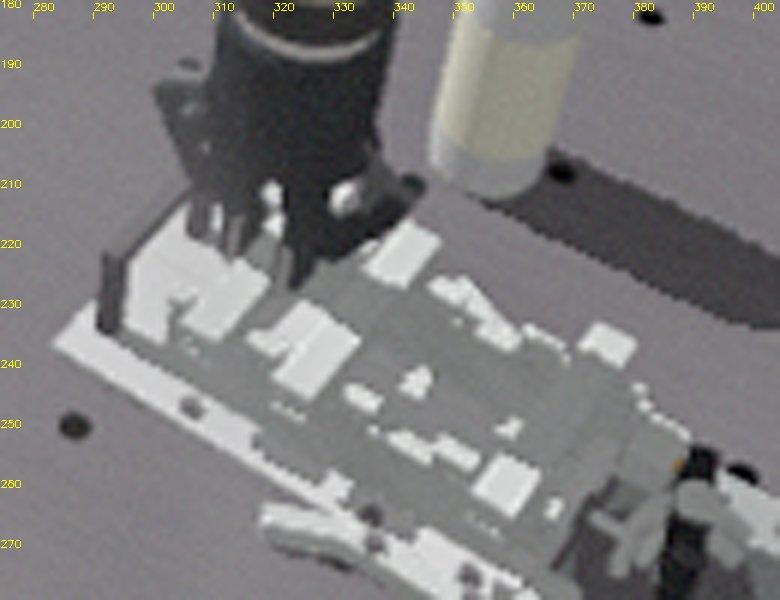

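Tube 3 sits in notch 0 with matching height, its near end at about (311,230). I'll release it and move clear.

```bash
python3 -m crank '[[0,0,-0.06,0,0,0,1.5],[0,0,-0.06,0,0,0,1.5],[0,0,-0.06,0,0,0,2.5],[0,0,-0.06,0,0,0,3.5],[0,0,-0.06,0,0,0,3.5],[0,0,1,0,0,0,3.5],[0,0,3,0,0,0,3.5],[0,0,6,0,0,0,3.5],[0,0,9.5,0,0,0,4],[0,-3,11,0,0,0,8],[-0.5,-7,11,0,0,-0.02,8.5],[-1,-11.5,11,0,0,-0.05,8.5]]'; python3 -m crank '[[-0.4,-4,0,0,0,-0.02,8.5],[-1,-8.5,0,0,0,-0.04,8.5],[-1.8,-13,0,0,0,-0.04,8.5],[-2.8,-17.5,0,0,0,-0.04,8.5],[-3.5,-21.5,0,0,0,-0.04,8.5],[-3.7,-24,2,0,0,-0.04,8.5],[-3.8,-28,4,0,0,-0.04,8.5],[-4,-32,6,0,0,-0.04,8.5],[-4,-36,6,0,0,-0.04,8.5],[-4,-36,6,0,0,-0.04,8.5]]'; python3 /tmp/s.py; python3 - <<'E'
from h import *
im=optics.capture('scene')[:,:,::-1].copy(); cv2.imwrite('pics/fs.png',cv2.resize(im,(800,600))); cv2.imwrite('pics/fsraw.png',im)
crop('scene','af.png',275,185,110,85,im,s=7)
im=optics.capture('top')[:,:,::-1].copy(); cv2.imwrite('pics/ft.png',cv2.resize(im,(800,600)));cv2.imwrite('pics/ftraw.png',im)
crop('top','af1.png',120,155,110,75,im,s=7)
E
```

```text
time_s: 49.7
eef_pos: [512.8, 75.3, 169.9]
eef_rot: [0.084, 0.996, 0.002, -0.001]
force: [0.7, -1.9, -0.9]
gripper_width: 81.1
time_s: 50.7
eef_pos: [472.7, -289.8, 231.1]
eef_rot: [0.106, 0.994, 0.0, 0.001]
force: [0.5, 0.3, -0.9]
gripper_width: 84.8
50.7 [ 472.75 -289.76  231.08] yawY 77.8025842703776 z [ 0.  0. -1.] q [-0.67  0.12  0.18  1.63  0.   -0.46] F [ 0.5   0.31 -0.94] M [ 0.08 -0.02  0.01] 84.77623577762417
```

View pics/af.png

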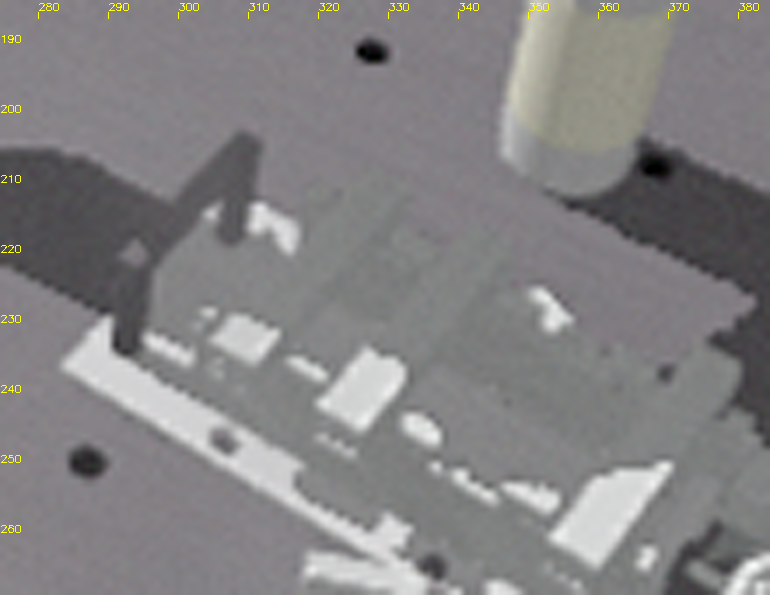

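View pics/af1.png

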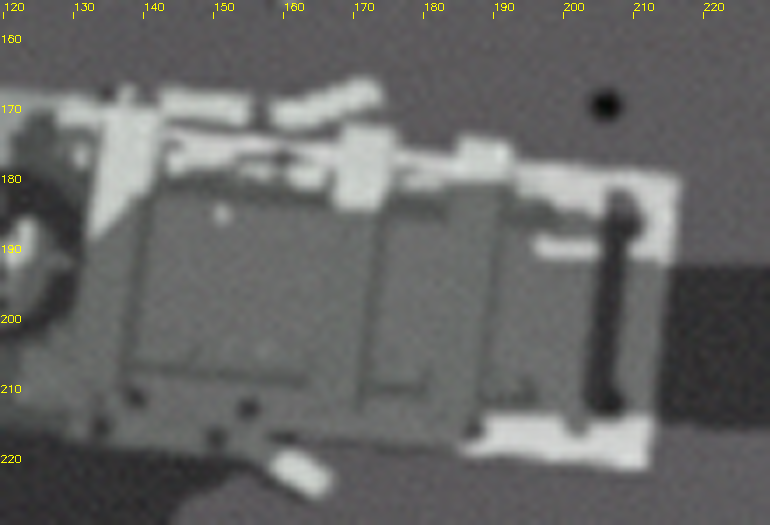

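View pics/ft.png

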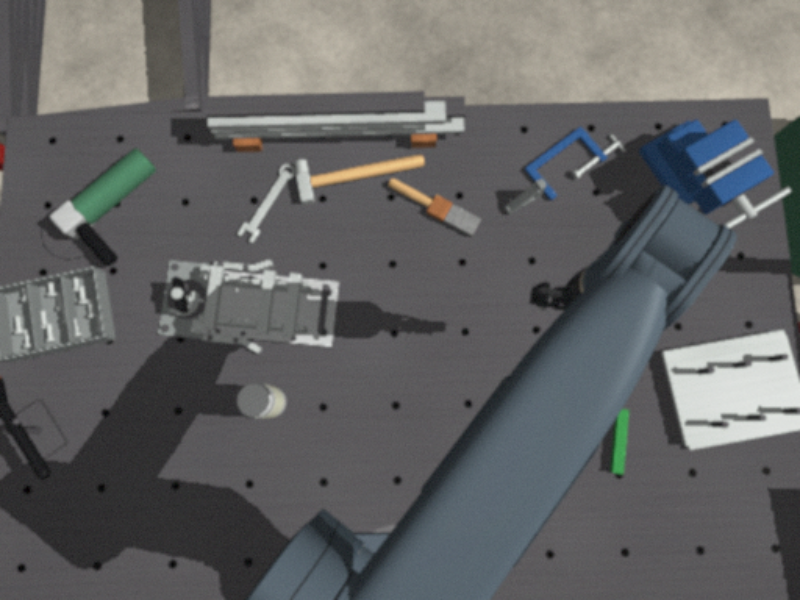

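View pics/fs.png

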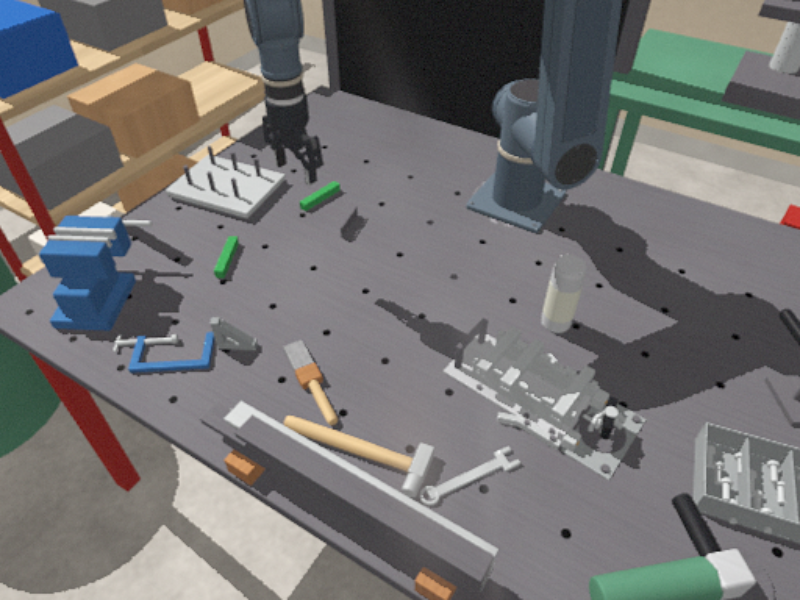

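```bash
python3 -m crank '[[-2,-1,0,0,0,0,8.5],[-5,-3,0,0,0,0,8.5],[-9,-5,0,0,0,0,8.5],[-13,-7,0,0,0,0,8.5],[-17,-9,0,0,0,0,8.5],[-20,-11,0,0,0,0,8.5],[-23,-12,0,0,0,0,8.5],[-26,-12,0,0,0,0,8.5],[-29,-12,0,0,0,0,8.5],[-30,-12,0,0,0,0,8.5]]'; python3 /tmp/s.py; python3 - <<'E'
from jf import *
d=np.load('fit.npy')[1]; j0=frame(d[:2],d[2],[[-1.5,-170,0]])[0]
pts=[[x,y+dy,70] for x in(-60,60) for y in (-50,0,100) for dy in(-10,10)]
pw=frame(j0[:2],d[2],pts)
im=optics.capture('scene')[:,:,::-1].copy()
crop('scene','ag.png',275,185,135,105,im,proj('scene',pw),s=5)
im=optics.capture('top')[:,:,::-1].copy()
crop('top','ag1.png',100,155,130,80,im,proj('top',pw),s=6)
E
```

```text
time_s: 51.8
eef_pos: [171.4, -404.2, 230.6]
eef_rot: [0.105, 0.994, 0.002, -0.001]
force: [-0.7, -0.6, 0.4]
gripper_width: 85.1
51.8 [ 171.39 -404.24  230.62] yawY 77.9565637545563 z [-0.  0. -1.] q [-1.32 -0.17 -0.11  1.64  0.   -1.11] F [-0.67 -0.6   0.45] M [-0.03 -0.05 -0.05] 85.0839875297353
```

View pics/ag.png

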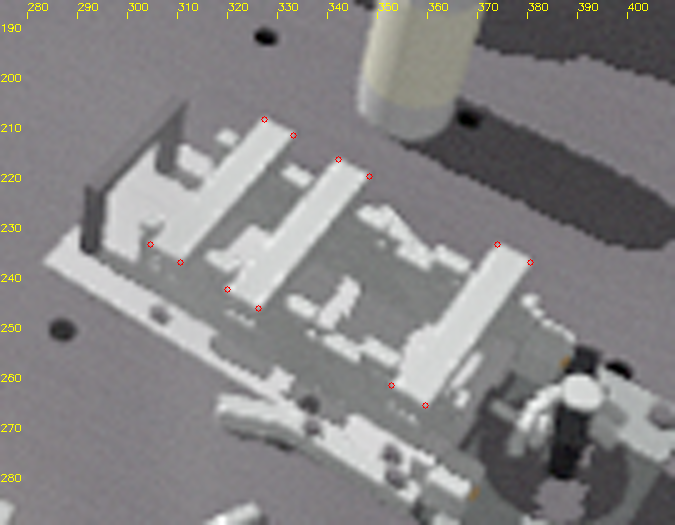

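View pics/ag1.png

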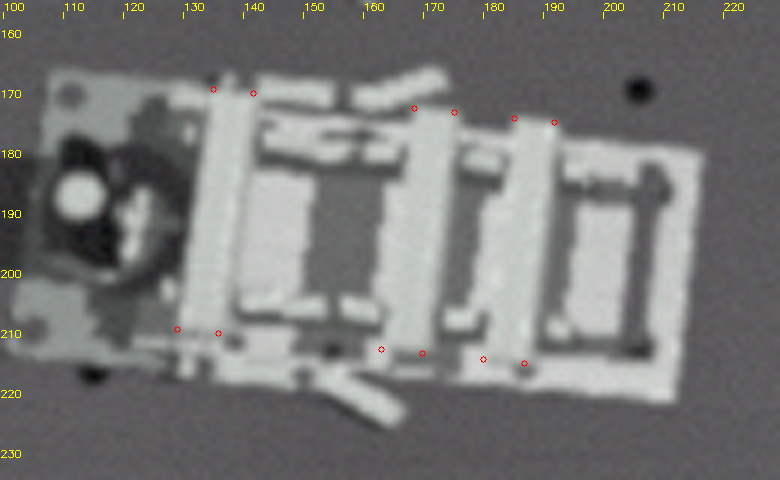

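```bash
python3 - <<'E'
from jf import *
d=np.load('fit.npy')[1]
im=optics.capture('top')[:,:,::-1].copy(); im2=optics.capture('scene')[:,:,::-1].copy()
for k,sh in(('a',0),('b',-2.5)):
  j0=frame(d[:2],d[2],[[sh,-170,0]])[0]
  def dr(c,n,x0,y0,s):
    for x1,x2 in((-45,-35),(35,45)):
      for y1,y2 in((-85,-65),(-35,-15),(15,35),(65,85)):
        uv=(proj(n,frame(j0[:2],d[2],[[x1,y1,62],[x2,y1,62],[x2,y2,62],[x1,y2,62]]))-[x0,y0]+.5)*s
        cv2.polylines(c,[uv.astype(int)],True,(0,0,255),1)
    uv=(proj(n,frame(j0[:2],d[2],[[-65,-125,6],[65,-125,6],[65,-60,6]]))-[x0,y0]+.5)*s
    cv2.polylines(c,[uv.astype(int)],False,(255,0,0),1)
    uv=(proj(n,frame(j0[:2],d[2],[[-65,-125,6],[-65,60,6]]))-[x0,y0]+.5)*s
    cv2.polylines(c,[uv.astype(int)],False,(255,0,0),1)
  x0,y0,s=125,162,8
  c=cv2.resize(im[y0:y0+65,x0:x0+95],None,fx=s,fy=s,interpolation=cv2.INTER_CUBIC); dr(c,'top',x0,y0,s); cv2.imwrite(f'pics/ah{k}.png',c)
  x0,y0,s=275,195,7
  c=cv2.resize(im2[y0:y0+80,x0:x0+110],None,fx=s,fy=s,interpolation=cv2.INTER_CUBIC); dr(c,'scene',x0,y0,s); cv2.imwrite(f'pics/ai{k}.png',c)
E
```

```text
(no output)
```

View pics/aha.png

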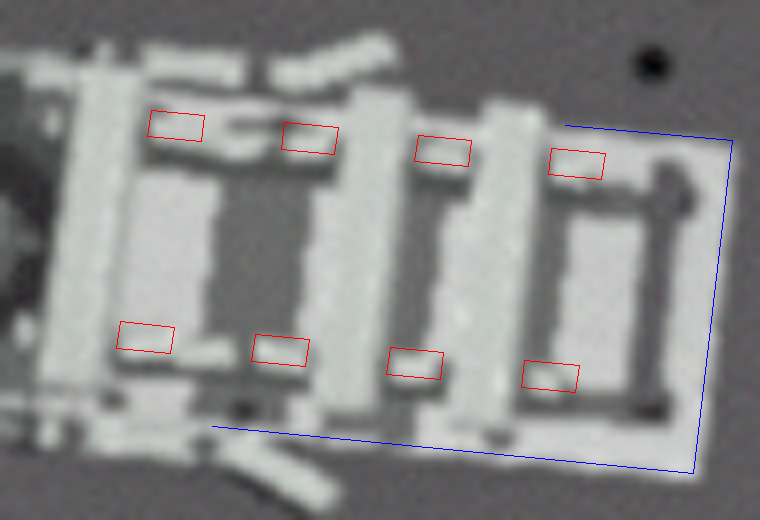

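View pics/aia.png

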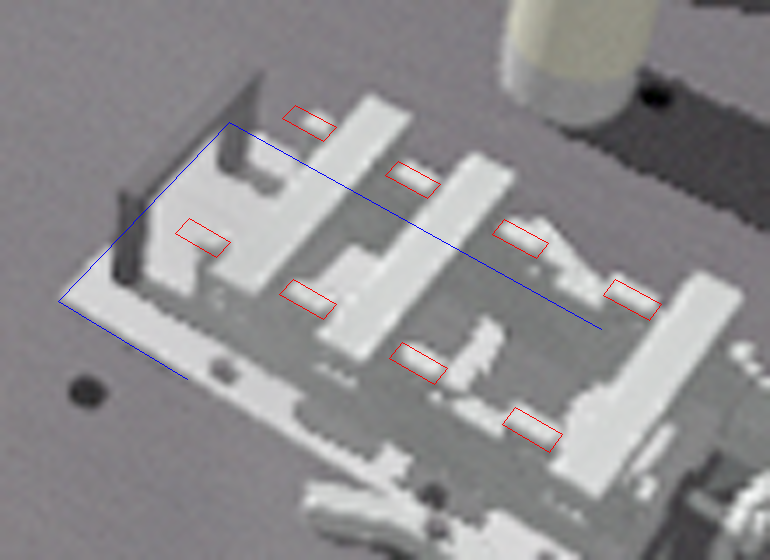

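View pics/aib.png

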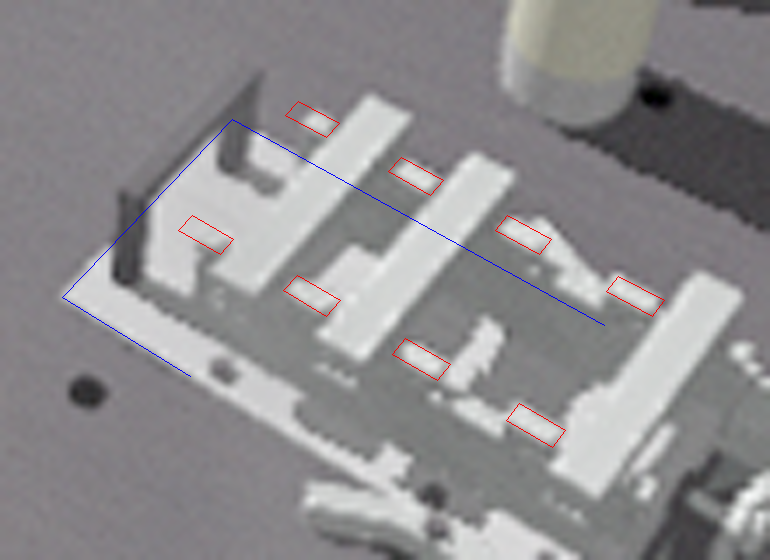

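```bash
python3 - <<'E'
from workcell import r
print(r.job_done())
E
```

```text
the job is handed in; nothing more can be done
None
```

The job is done and handed in at about 52 s of the 210 s allowed. The jig is locked against the stops and all three tubes are laid in it.

- **Lock and jig:** I opened the cam lock, then slid the jig flat along the bench by its handle until it pressed on the plungers. I turned the lock clockwise until the jig was drawn in. The first turn slipped in the grip and stopped at about 2.6 rad. I gripped the bar again and took it to about 2.75–2.8 rad, past the 2.5 rad where the draw ends.
- **Tubes:** Three were present, and they now lie in notches 0, 1 and 3. One had been knocked aside during the run, so I measured it again before picking it up.
- **Left alone:** I did not touch the green look-alikes or the other things on the bench, and they look unmoved in the last full views.

**Last checks:**
- Both cameras show the three tubes seated at resting height, within about a pixel of the centred positions (roughly 2–3 mm).
- The jig outline fits the seated position, but the two pictures leave about 0–2.5 mm of doubt sideways. That is about the play the guides allow.
- A rough fit to only the plate's rear corners put the jig's front 2.3 mm short of the stops. That is within measuring error, and no gap shows at the stops in the pictures.

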